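# Clear the stack on the jeweller's bench

### The arm

A 7-joint arm with a two-finger parallel gripper is mounted at the origin on the work surface. World frame = base frame: x ahead of the robot, y to its left, z up, the work surface at z = 0. Lengths are in m, angles in rad, forces in N, time in s.
With the tool pointing down it reaches from about 0.425 to 0.925 m from the base axis. Payload 6.8 kg.
Tool frame: the origin (TCP) lies on the front face of the gripper's body, between the roots of the fingers; the fingertips stand 73 mm ahead of it and the grasp point (between the pads) lies 54 mm ahead of it; z points along the fingers, x is the direction in which the jaws open and shut, and the axes are right-handed (so a half turn about z gives the same grasp; the last joint's range is limited). The gripper opens to 85 mm and grips with 20 to 120 N. Pads are 22 mm wide; open, the fingers measure 114 mm over their backs; the gripper's body (76 mm by 85 mm) begins 54 mm behind the grasp point. The pads swing forward as they close: fully open they stand 13 mm farther back than shut.
Start: joints at [1.065, 0.477, 0.022, 1.555, -0.011, 1.109, -0.083], TCP at [0.261, -0.622, 0.304] pointing down, gripper open.
Joint ranges: [-2.96, 2.96], [-0.34, 2.1], [-1.41, 1.46], [0.24, 2.44], [-1.37, 4.51], [0.17, 1.92], [-2.96, 2.96]. Speed limits (rad/s): [2.39, 2.39, 3.14, 3.14, 3.14, 3.14, 3.14].

### API

Orientations are given as a unit quaternion [w, x, y, z].
In Python, from station import get_obs, read_camera, hand_in gives the robot as it stands. The module is installed in compiled form; this text tells all that it offers.
- The arm moves only by the shell command python3 -m creep 'ROWS' [FORCE]. ROWS is JSON, a list that holds one entry, the list of rows, each a list of 7 numbers: the turn, a rotation vector about the tool's x, y, z in rad, then the shift along the tool's x, y, z in m, then the finger opening in m, from 0 to 0.0854. A call has 1 to 20 rows; each row shifts and turns the pose as measured when the row begins, along the tool's axes as they then stand; what a row does not reach is not made up. A row lasts 1/12 s, in which the tool goes at most 41.7 mm and 7.16 degrees, less where a joint would pass 70% of its speed; a pose out of reach is approached as far as the arm can. A call is refused whole if a number of a shift passes 0.0417 or a number of a turn 0.125, either way. A call with a gripper value outside its range is refused whole. The fingers move at their own pace and stop on an object; FORCE is the grip in N (left out, the last holds). Time passes only in rows, so rows that do not move let the fingers close. It gives the time, the measured TCP pose, the force and the opening at its end, in the units of the state.
- get_obs(): the state, without advancing time (a new reading comes with each control period).
- read_camera(name): name is "scene" or "top" or "wrist"; returns a dict with "color" (480x640x3 uint8, red, green, blue), "range_z" (480x640 float32, m along the optical axis (not along the pixel's ray), 0 where there is no reading), "fovy" (degrees; the focal length in pixels is half the picture's height over the tangent of half this angle, whatever the lens; pixels are square), "cx", "cy" (the principal point, pixels), "D" ([k1, k2, p1, p2, k3] as OpenCV has them; the pictures are not rectified), "rvec" (rotation vector, rad) and "tvec" (3), from world to camera coordinates, as OpenCV has them. Camera axes: x right, y down, z forward; pixel columns grow to the right and rows downward; lengths in m; the calibration is good to about 2 mm. A picture is of the moment at which its call begins.
- hand_in(): hands the job in, once; it reports no verdict.
The state is a dict: "t": time; "q": joint angles; "joint_vel": joint speeds; "joint_torque": joint torques, N m; "eef_pos": TCP position; "tool_rot": TCP orientation; "contact_force": force on the tool from outside, world axes, zero at the start; "torque": the same for the moment, N m; "gripper_width": opening from 0.0 (shut) to 1.0 (fully open).
Only numpy, scipy, OpenCV 4.12 (cv2) and the standard library are available. Lean on these libraries where they do the work, as an engineer would, in place of code of your own. Each camera call takes 0.05 s, during which the arm holds its last target.

### The job

Take the stack on the jeweller's bench apart, one piece at a time from the top, and put each piece away in the rimmed wooden rest of its own shape and size: the small brass die in the small round rest, the oblong wax in the oblong rest, the round stone in the large round rest and the square steel block in the square rest. Set each one down, do not drop it, so that it lies flat on the cork inside the rim. Leave the glass jar and the black loupe standing where they are.

Things in the scene. Friction and masses are not known exactly. Their poses are not given: they have to be found in the camera images.
- die: brass die, a plain upright drum 22 mm in diameter and 20 mm high with a small dark dimple in its top; starts on top of the stack, on the wax. Origin: centre of its underside; z up along its axis. 50 to 80 g
- wax: block of dark green carving wax (hard, rigid), 42 mm (its x) by 26 mm (its y), 16 mm high; starts third from the bench, lying on the stone, turned any way. Origin: centre of its underside; z up. About 20 g
- stone: grey round honing stone, a disc 50 mm in diameter and 14 mm thick; lies on the steel block. Origin: centre of its underside; z up along its axis. About 65 g
- block: square steel bench block, 64 x 64 mm, 18 mm high, x and y along its sides; bottom of the stack, on the bench. Origin: centre of its underside; z up. 0.45 to 0.65 kg. The stack is 68 mm high; its pieces lie roughly centred on one another, none fastened
- rest_small: small round rest, inside the rim 42 mm in diameter (outside 54 mm). Fixed to the bench, at any place and turn. A 4 mm cork floor inside a dark wooden rim 6 mm wide whose top is 8 mm above the bench. Origin: centre of its underside, on the bench; z up
- rest_oblong: oblong rest, inside the rim 62 mm (its x) by 46 mm (its y), outside 74 x 58 mm. Fixed to the bench, at any place and turn. A 4 mm cork floor inside a dark wooden rim 6 mm wide whose top is 8 mm above the bench. Origin: centre of its underside, on the bench; z up, x along its long side
- rest_round: large round rest, inside the rim 70 mm in diameter (outside 82 mm). Fixed to the bench, at any place and turn. A 4 mm cork floor inside a dark wooden rim 6 mm wide whose top is 8 mm above the bench. Origin: centre of its underside, on the bench; z up
- rest_square: square rest, inside the rim 82 x 82 mm (outside 94 x 94 mm). Fixed to the bench, at any place and turn. A 4 mm cork floor inside a dark wooden rim 6 mm wide whose top is 8 mm above the bench. Origin: centre of its underside, on the bench; z up, x and y along its sides
- jar: bystander: amber glass jar with a metal lid, 42 mm in diameter, 50 mm high, loose on the bench among the rests. Origin: centre of its underside
- loupe: bystander: black waisted eyepiece loupe, 38 mm in diameter, 34 mm high, standing loose at the left of the work area. Origin: centre of its underside
There are look-alikes about, which are no part of the job. What is shaped like the stone but orange is not meant. Of the things that look like the wax, the larger one is meant.

How it is judged:
At the end, for the whole second after the job is handed in: Each of the four pieces lies flat (within 0.1 rad) on the cork floor of its own rest, wholly inside the rim (centre within 15 mm of the rest's centre, underside less than 2.5 mm above the cork), released and at rest; jar and loupe upright and within 20 mm of where they began (horizontal distance between die and rest_small below 0.015 m and z of die in the frame of rest_small between 0.001 and 0.0065 m and angle between each of die, wax, stone, block's own z axis and vertical below 0.1 rad and linear speed of each of die, wax, stone, block below 0.02 m/s and contact force between the fingers and die below 0.05 N and horizontal distance between wax and rest_oblong below 0.015 m and z of wax in the frame of rest_oblong between 0.001 and 0.0065 m and contact force between the fingers and wax below 0.05 N and horizontal distance between stone and rest_round below 0.015 m and z of stone in the frame of rest_round between 0.001 and 0.0065 m and contact force between the fingers and stone below 0.05 N and horizontal distance between block and rest_square below 0.015 m and z of block in the frame of rest_square between 0.001 and 0.0065 m and contact force between the fingers and block below 0.05 N and distance of each of jar, loupe from where it was at the start of the episode below 0.02 m and angle between each of jar, loupe's own z axis and vertical below 0.2 rad); the robot touches nothing.
It fails at once if a piece of the stack falls, is dropped from more than about 18 mm, or is thrown ((linear speed of block above 0.6 m/s and contact force between the fingers and block below 0.01 N) or (linear speed of stone above 0.6 m/s and contact force between the fingers and stone below 0.01 N) or (linear speed of wax above 0.6 m/s and contact force between the fingers and wax below 0.01 N) or (linear speed of die above 0.6 m/s and contact force between the fingers and die below 0.01 N)).
It fails at once if a piece is lifted with the one above it still lying on it ((height (world z) of block above 0.03 m and contact force between block and stone above 0.1 N) or (height (world z) of stone above 0.05 m and contact force between stone and wax above 0.1 N) or (height (world z) of wax above 0.055 m and contact force between wax and die above 0.1 N)).
It fails at once if the jar or the loupe is pushed more than 20 mm or knocked over ((distance of jar from where it was at the start of the episode above 0.02 m or angle between jar's own z axis and vertical above 0.3 rad) or (distance of loupe from where it was at the start of the episode above 0.02 m or angle between loupe's own z axis and vertical above 0.3 rad)).
It also fails if it takes over 118 s, if anything falls off the work surface, if the arm or the gripper's body presses on something with over 40 N, if the wrist force passes 120 N, or if a joint passes its speed limit or range.

## Working session

There is one attempt and no reset: what is moved stays moved. The work goes in short steps, Python scripts to look and compute and a shell command to move; the robot and the scene stay as the last step left them, time stands still between calls to the robot, and variables do not carry over. Pictures are saved under pics/ and viewed, and the job is handed in when it is done.

```bash
mkdir -p pics; cat > h.py <<'E'
import numpy as np,cv2
from station import get_obs,read_camera
def cam(n):
    c=read_camera(n); f=240/np.tan(np.radians(c['fovy'])/2)
    c['K']=np.array([[f,0,c['cx']],[0,f,c['cy']],[0,0,1]]); c['R']=cv2.Rodrigues(np.array(c['rvec'],float))[0]; c['t']=np.array(c['tvec'],float).reshape(3); c['D']=np.array(c['D'],float); return c
def rays(c,px):
    u=cv2.undistortPoints(np.array(px,float).reshape(-1,1,2),c['K'],c['D']).reshape(-1,2)
    d=np.c_[u,np.ones(len(u))]@c['R']; return -c['R'].T@c['t'],d
def plane(c,px,z):
    o,d=rays(c,px); s=(z-o[2])/d[:,2]; return o+d*s[:,None]
def pts(c):
    v,u=np.mgrid[:480,:640]; un=cv2.undistortPoints(np.c_[u.ravel(),v.ravel()].astype(float).reshape(-1,1,2),c['K'],c['D']).reshape(-1,2)
    z=c['range_z'].ravel(); p=np.c_[un*z[:,None],z]; w=(p-c['t'])@c['R']; w[z==0]=np.nan; return w.reshape(480,640,3)
def save(c,n): cv2.imwrite('pics/'+n+'.png',c['color'][...,::-1])
E
python3 - <<'E'
from h import *
for n in ['scene','top','wrist']:
    c=cam(n); save(c,n+'0'); print(n,c['fovy'],c['D'],-c['R'].T@c['t'],c['R'][2])
o=get_obs(); print(o['t'],o['eef_pos'],o['tool_rot'],o['gripper_width'])
E
```

```text
scene 49.99019461859295 [0.03418913 0.         0.         0.         0.        ] [ 0.99663122 -0.02611545  0.75488436] [-0.55684128  0.0583752  -0.8285651 ]
top 42.144477825688284 [-0.20191874  0.          0.          0.          0.        ] [0.23226825 0.02150943 1.28917955] [ 0.22344695  0.01591329 -0.97458618]
wrist 65.48164265147456 [-0.03458259  0.          0.          0.          0.        ] [ 0.33164223 -0.593474    0.37329016] [-0.27437569 -0.11313893 -0.95494375]
0.15 [ 0.26136674 -0.62196804  0.303179  ] [-3.45626590e-04  8.32895602e-01 -5.53429719e-01 -5.86152785e-04] 0.9992475722314065
```

View pics/scene0.png

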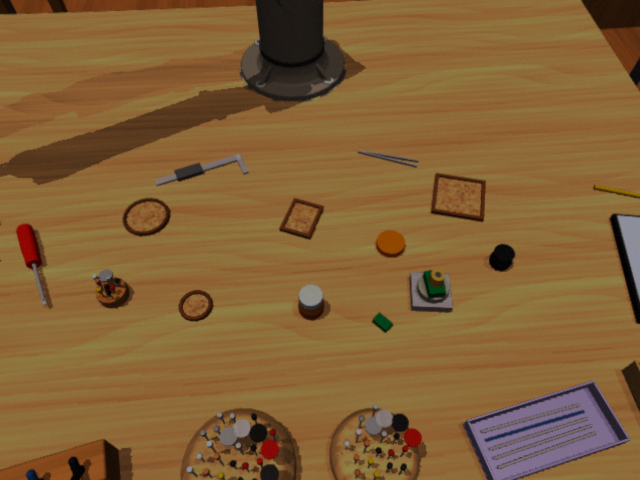

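View pics/top0.png

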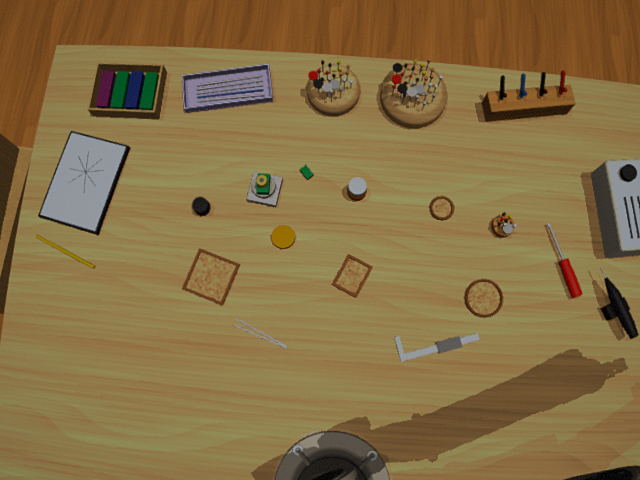

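View pics/wrist0.png

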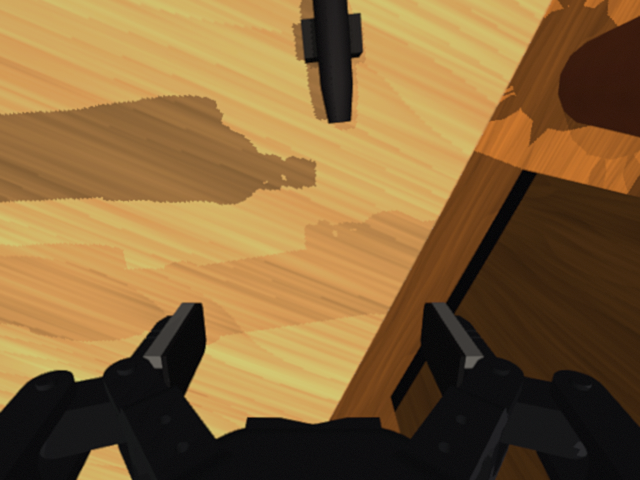

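The top view shows the stack at (264,188), and the rests at (441,208) small, (352,276) oblong, (483,298) round and (211,276) square. The jar is at (357,188), the loupe at (201,206), and the look-alikes are the orange disc at (283,237) and the small green block at (306,172). Next I'll measure their positions.

```bash
cat > m.py <<'E'
from h import *
import sys
seeds={'small':((441,208),(196,305)),'oblong':((352,276),(302,218)),'round':((483,298),(147,216)),'square':((211,276),(459,197))}
out={}
for k,cn in enumerate(['top','scene']):
    c=cam(cn); hsv=cv2.cvtColor(c['color'],cv2.COLOR_RGB2HSV); lab=c['color'].astype(int)
    dark=(hsv[...,2]<125)&(lab[...,0]>lab[...,2]+10)
    dark=dark.astype(np.uint8)
    if k==0: cv2.imwrite('pics/dark_%s.png'%cn,dark*255)
    n,l,st,ce=cv2.connectedComponentsWithStats(dark,connectivity=8)
    for name,s in seeds.items():
        s=s[k]; best=None
        for i in range(1,n):
            x,y,w,h,a=st[i]
            if x<s[0]<x+w and y<s[1]<y+h and a>60 and max(w,h)<90 and (best is None or a>st[best][4]): best=i
        if best is None: print(cn,name,'none'); continue
        ct=max(cv2.findContours((l==best).astype(np.uint8),cv2.RETR_EXTERNAL,cv2.CHAIN_APPROX_NONE)[0],key=cv2.contourArea)
        P=plane(c,ct.reshape(-1,2),0.006)[:,:2]
        if name in('small','round'):
            e=cv2.minEnclosingCircle((P*1000).astype(np.float32)); f=cv2.fitEllipse(cv2.convexHull((P*1000).astype(np.float32)))
            print(cn,name,np.round(e[0],1),round(e[1]*2,1),np.round(f[0],1),np.round(f[1],1))
        else:
            r=cv2.minAreaRect((P*1000).astype(np.float32)); b=cv2.boxPoints(r); e=b[1]-b[0]; g=b[2]-b[1]; L=e if np.linalg.norm(e)>np.linalg.norm(g) else g
            print(cn,name,np.round(r[0],1),np.round(r[1],1),'longang',np.round(np.degrees(np.arctan2(L[1],L[0]))%180,1))
E
python3 m.py
python3 - <<'E'
from h import *
for n,(u,v) in {'top':(264,188),'scene':(432,288)}.items():
    c=cam(n); im=c['color'][v-40:v+40,u-50:u+50,::-1]; cv2.imwrite('pics/st_%s.png'%n,cv2.resize(im,(800,640)[:2] if 0 else (750,600),interpolation=cv2.INTER_CUBIC))
    p=pts(c)[v-25:v+25,u-25:u+25].reshape(-1,3)
    for z0 in(.018,.032,.048,.068):
        q=p[np.abs(p[:,2]-z0)<.004]; print(n,z0,len(q),np.median(q,0) if len(q) else '')
E
```

```text
top small [ 598.3 -191.3] 56.2 [ 598.5 -191.2] [54.3 55.4]
top oblong [438.   -8.1] [60.1 76.6] longang 155.7
top round [ 410.1 -287.1] 85.6 [ 410.  -287.8] [81.  84.5]
top square [413.7 286.2] [96.7 95. ] longang 73.2
scene small [ 599. -191.] 57.8 [ 598.9 -190.9] [55.  57.5]
scene oblong [439.1  -8.6] [63.7 81.1] longang 155.5
scene round [ 411.1 -287.2] 90.2 [ 410.8 -287. ] [84.8 89.4]
scene square [414.2 285.5] [ 97.4 103.3] longang 162.9
top 0.018 374 [0.59558291 0.17998123 0.01789654]
top 0.032 151 [0.60816126 0.18504809 0.03144289]
top 0.048 135 [0.60345876 0.18803525 0.04812737]
top 0.068 82 [0.61322514 0.19252312 0.06806591]
scene 0.018 632 [0.62689586 0.17514802 0.01736673]
scene 0.032 248 [0.61690034 0.17813875 0.03142939]
scene 0.048 237 [0.62279353 0.18545722 0.04707336]
scene 0.068 140 [0.61297339 0.19143613 0.06737804]
```

```bash
ls pics
```

```text
dark_top.png
scene0.png
st_scene.png
st_top.png
top0.png
wrist0.png
```

View pics/st_top.png

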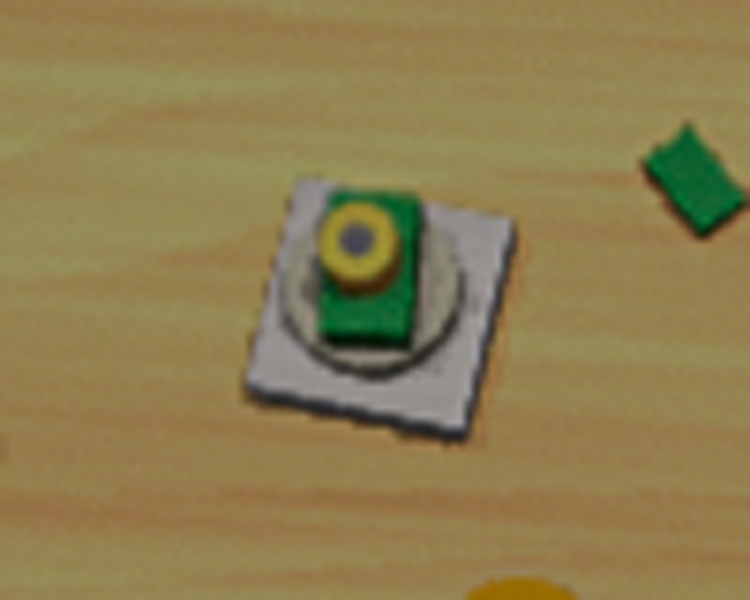

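View pics/st_scene.png

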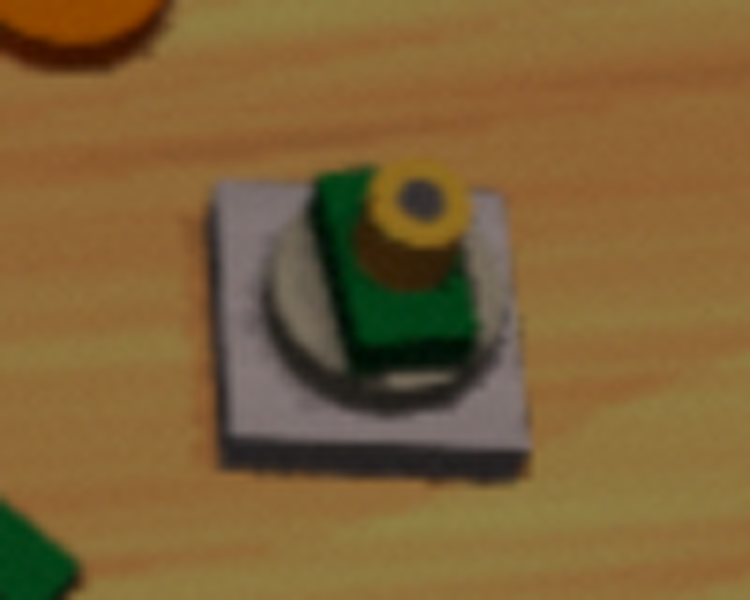

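The crops show the die top, wax and block corners clearly. I'll cast rays through them onto their heights.

```bash
python3 - <<'E'
from h import *
np.set_printoptions(precision=4,suppress=True)
C={'top':(cam('top'),(214,148),[(356,239)],[(332,190),(420,195),(411,335),(320,331)],[(302,178),(516,217),(463,432),(247,386)]),
'scene':(cam('scene'),(382,248),[(422,198)],[(315,180),(476,326),(356,346)],[(217,185),(507,192),(530,448),(228,435)])}
for n,(c,o,d,w,b) in C.items():
    f=lambda p,z: plane(c,(np.array(p)+.5)/7.5-.5+np.array(o),z)[:,:2]
    print(n,'die',f(d,.068)); W=f(w,.048); print('wax',W.tolist(), W.mean(0) if len(W)>3 else (W[0]+W[1])/2)
    B=f(b,.018);print('block',B.mean(0)); 
    for P in(W,B): print([(round(np.hypot(*e)*1e3,1),round(np.degrees(np.arctan2(e[1],e[0]))%180,1)) for e in np.diff(P,axis=0)])
# stone: grey circle outline low part
c=C['top'][0]
for n,o,s in(('top',(214,148),[(283,290),(463,290),(372,368),(310,345),(440,340)]),('scene',(382,248),[(272,280),(300,365),(385,393),(440,385),(490,350)])):
    c=C[n][0]; P=plane(c,(np.array(s)+.5)/7.5-.5+np.array(o),.032)[:,:2]
    A=np.c_[2*P,np.ones(len(P))]; x=np.linalg.lstsq(A,(P**2).sum(1),rcond=None)[0]; print('stone',n,x[:2],np.sqrt(x[2]+x[0]**2+x[1]**2)*2)
for n,px in(('jar',[(357,182)]),('loupe',[(201,203)])): print(n,plane(C['top'][0],px,.05 if n=='jar' else .034)[0])
o=get_obs(); 
from scipy.spatial.transform import Rotation as R
q=o['tool_rot'];M=R.from_quat([q[1],q[2],q[3],q[0]]).as_matrix(); print(M,o['eef_pos'])
E
```

```text
top die [[0.6136 0.1922]]
wax [[0.6337104987499732, 0.2031986725271777], [0.6339638788174046, 0.17836030558964014], [0.5930933828375832, 0.1768311178359411], [0.5924482240374835, 0.2022766459704692]] [0.6133 0.1902]
block [0.6108 0.1899]
[(np.float64(24.8), np.float64(90.6)), (np.float64(40.9), np.float64(2.1)), (np.float64(25.5), np.float64(91.5))]
[(np.float64(63.0), np.float64(83.3)), (np.float64(65.2), np.float64(172.0)), (np.float64(63.4), np.float64(81.8))]
scene die [[0.6112 0.1919]]
wax [[0.5935958241801755, 0.17651928565759495], [0.6311553918739186, 0.20266644723391963], [0.6336049460943473, 0.17692351348051932]] [0.6124 0.1896]
block [0.6103 0.1903]
[(np.float64(45.8), np.float64(34.8)), (np.float64(25.9), np.float64(95.4))]
[(np.float64(63.9), np.float64(83.4)), (np.float64(62.9), np.float64(171.2)), (np.float64(63.7), np.float64(82.3))]
stone top [0.6128 0.191 ] 0.05133823247894617
stone scene [0.6142 0.1895] 0.047859262888712034
jar [ 0.6282 -0.0056  0.05  ]
loupe [0.5636 0.319  0.034 ]
[[ 0.3874 -0.9219 -0.    ]
 [-0.9219 -0.3874  0.0001]
 [-0.0001 -0.     -1.    ]] [ 0.2615 -0.6223  0.3038]
```

```bash
cat > go.py <<'E'
# usage: go.py x y z(mm) yaw_of_toolx(deg) -> remaining move in tool axes (for yaw after turning)
import sys,numpy as np
from station import get_obs
from scipy.spatial.transform import Rotation as R
x,y,z,a=map(float,sys.argv[1:5]); o=get_obs(); q=o['tool_rot']; M=R.from_quat([q[1],q[2],q[3],q[0]]).as_matrix()
c,s=np.cos(np.radians(a)),np.sin(np.radians(a)); T=np.array([[c,s,0],[s,-c,0],[0,0,-1]]); T=T.T
T=np.c_[[c,s,0],[s,-c,0],[0,0,-1]]
rv=R.from_matrix(M.T@T).as_rotvec(); d=np.array([x,y,z])-np.array(o['eef_pos'])*1e3
print('t %.2f pos %s yaw %.1f'%(o['t'],np.round(np.array(o['eef_pos'])*1e3,1),np.degrees(np.arctan2(M[1,0],M[0,0]))),'turn',np.round(rv,3),'shift after turn mm',np.round(T.T@d,1),'now axes',np.round(M.T@d,1),'F',np.round(o['contact_force'],1),'g',round(o['gripper_width'],3))
E
python3 -m creep '[[[0,0,0.118,0,0,0,0.03],[0,0,0.118,0,0,0,0.03],[0,0,0.118,0,0,0,0.03],[0,0,0,-0.036,-0.0175,0,0.03],[0,0,0,-0.036,-0.0175,0,0.03],[0,0,0,-0.036,-0.0175,0,0.03],[0,0,0,-0.036,-0.0175,0,0.03],[0,0,0,-0.036,-0.0175,0,0.03],[0,0,0,-0.036,-0.0175,0,0.03],[0,0,0,-0.036,-0.0175,0,0.03],[0,0,0,-0.036,-0.0175,0,0.03],[0,0,0,-0.036,-0.0175,0,0.03],[0,0,0,-0.036,-0.0175,0,0.03],[0,0,0,-0.036,-0.0175,0,0.03],[0,0,0,-0.036,-0.0175,0,0.03],[0,0,0,-0.036,-0.0175,0,0.03],[0,0,0,-0.036,-0.0175,0,0.03],[0,0,0,-0.036,-0.0175,0,0.03]]]' 20
python3 go.py 612.4 192 250 -87.5
python3 - <<'E'
from h import *
from scipy.spatial.transform import Rotation as R
c=cam('wrist'); save(c,'w1'); o=get_obs(); q=o['tool_rot'];M=R.from_quat([q[1],q[2],q[3],q[0]]).as_matrix()
p=(pts(c)-np.array(o['eef_pos']))@M; p=p.reshape(-1,3); p=p[(p[:,2]>.02)&(p[:,2]<.1)&(abs(p[:,0])<.07)&(abs(p[:,1])<.03)]
for s in(-1,1):
    k=p[p[:,0]*s>0]; t=k[:,2].max(); e=k[k[:,2]>t-.006]; print(s,len(k),'tip z',t,np.percentile(k[:,2],99),'x range',e[:,0].min(),e[:,0].max(),'y',e[:,1].min(),e[:,1].max())
E
```

```text
t: 1.95
eef_pos: [0.5161, -0.0654, 0.3028]
tool_rot: [0.002, 0.709, -0.705, 0.005]
contact_force: [0.6, -0.9, 1.2]
gripper_width: 0.352
t 1.95 pos [516.1 -65.4 302.8] yaw -89.7 turn [-0.004 -0.011 -0.038] shift after turn mm [-252.9 -107.4   52.8] now axes [-257.4  -97.4   50.4] F [ 0.6 -0.9  1.2] g 0.352
-1 4450 tip z 0.07240542922978924 0.06852644134463357 x range -0.011157158512897388 -0.004398608774424587 y -0.00803075573055737 0.013981584479237264
1 4385 tip z 0.07213936014526255 0.06837238170095432 x range 0.02529614803179045 0.036611346240970226 y -0.007895400391909129 0.014348377598382442
```

```bash

python3 -m creep '[[[-0.004,-0.011,-0.038,-0.036,-0.0153,0.005,0.045],[0,0,0,-0.036,-0.0153,0.005,0.045],[0,0,0,-0.036,-0.0153,0.005,0.045],[0,0,0,-0.036,-0.0153,0.005,0.045],[0,0,0,-0.036,-0.0153,0.005,0.045],[0,0,0,-0.036,-0.0153,0.005,0.045],[0,0,0,-0.02,-0.01,0.005,0.045],[0,0,0,0,0,0,0.045]]]' 20
python3 go.py 612.4 192 200 -87.5
cat > tip.py <<'E'
from h import *
import sys
from scipy.spatial.transform import Rotation as R
c=cam('wrist'); save(c,sys.argv[1]); o=get_obs(); q=o['tool_rot'];M=R.from_quat([q[1],q[2],q[3],q[0]]).as_matrix()
p=(pts(c)-np.array(o['eef_pos']))@M; p=p.reshape(-1,3); p=p[(p[:,2]>.02)&(p[:,2]<.09)&(abs(p[:,0])<.07)&(abs(p[:,1])<.03)]
for s in(-1,1):
    k=p[p[:,0]*s>0]; t=np.sort(k[:,2])[-15]; e=k[k[:,2]>t-.006]; print(s,len(k),'tip z',t,'x',e[:,0].min(),e[:,0].max(),'y',e[:,1].min(),e[:,1].max())
E
python3 tip.py w2
```

```text
t: 2.67
eef_pos: [0.6104, 0.1893, 0.2701]
tool_rot: [-0.006, 0.727, -0.686, 0.0]
contact_force: [-0.1, 1.1, 0.2]
gripper_width: 0.53
t 2.67 pos [610.4 189.3 270.1] yaw -86.7 turn [-0.008  0.008  0.014] shift after turn mm [-2.6 -2.1 70.1] now axes [-2.1 -1.6 70.1] F [-0.1  1.1  0.2] g 0.53
-1 4260 tip z 0.06927605141905056 x -0.035217791928817466 -0.023044158904247516 y -0.012390371661816401 0.009830344140910652
1 4323 tip z 0.0693379658534718 x 0.021213955232285895 0.03304438108078929 y -0.012313323013357738 0.009942233569930719
```

View pics/w2.png

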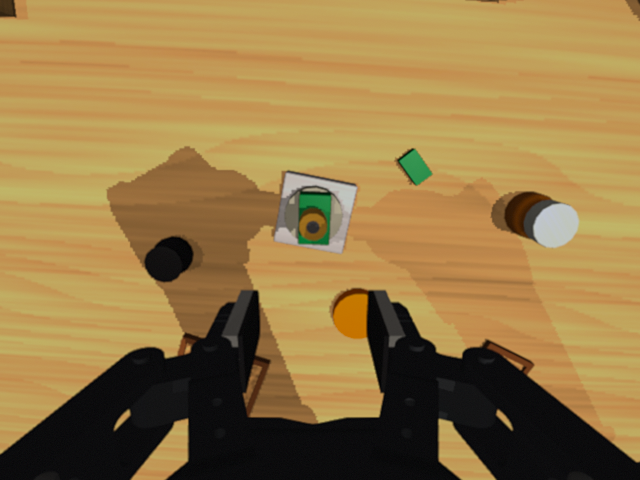

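The wrist view shows the die at (312,227) on the wax, and the jaws lie square to the wax's sides. I'll cross-check the die's position, then descend.

```bash

python3 -m creep '[[[-0.008,0.008,0.014,-0.0025,-0.002,0.03,0.045],[0,0,0,0,0,0.03,0.045],[0,0,0,0,0,0.03,0.045],[0,0,0,0,0,0,0.045]]]' 20
python3 go.py 612.4 192 126 -87.5
python3 - <<'E'
from h import *
c=cam('wrist'); save(c,'w3'); h=cv2.cvtColor(c['color'],cv2.COLOR_RGB2HSV)
p=pts(c); m=(abs(p[...,2]-.068)<.006)&(np.hypot(p[...,0]-.612,p[...,1]-.192)<.025); v,u=np.nonzero(m); print(m.sum(),np.median(p[m],0),p[m].min(0),p[m].max(0),u.min(),u.max(),v.min(),v.max())
E
```

```text
t: 3.05
eef_pos: [0.6143, 0.1856, 0.1811]
tool_rot: [-0.001, 0.721, -0.693, 0.003]
contact_force: [-1.3, -0.6, -0.4]
gripper_width: 0.526
t 3.05 pos [614.3 185.6 181.1] yaw -87.8 turn [-0.006 -0.003 -0.004] shift after turn mm [-6.5  1.6 55.1] now axes [-6.7  2.  55.1] F [-1.3 -0.6 -0.4] g 0.526
1298 [0.61229222 0.19050405 0.0682412 ] [0.60014514 0.17994892 0.06208161] [0.62179119 0.20119448 0.07016048] 282 321 255 295
```

View pics/w3.png

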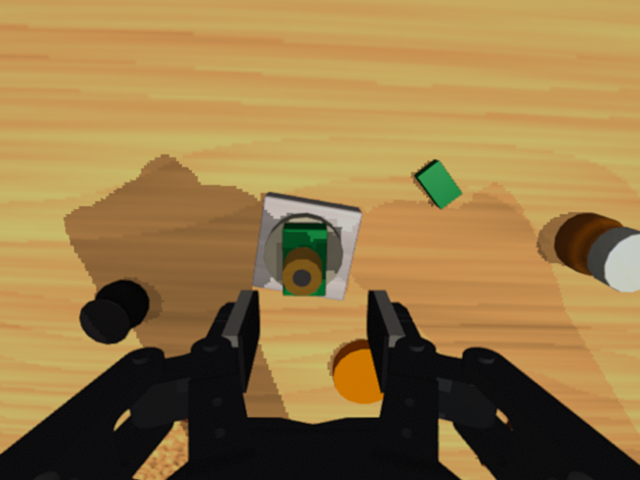

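```bash

python3 -m creep '[[[-0.006,-0.003,-0.004,-0.006,0.0015,0.015,0.045],[0,0,0,0,0,0.01,0.045],[0,0,0,0,0,0,0.045],[0,0,0,0,0,0,0.045]]]' 20
python3 go.py 612.2 191.5 126 -87.5
python3 -m creep '[[[0,0,0,0,0,0,0.045],[0,0,0,0,0,0,0.045]]]' 20
python3 go.py 612.2 191.5 126 -87.5
```

```text
t: 3.43
eef_pos: [0.6173, 0.1889, 0.1639]
tool_rot: [-0.004, 0.72, -0.694, 0.003]
contact_force: [0.1, -0.1, 1.2]
gripper_width: 0.531
t 3.43 pos [617.3 188.9 163.9] yaw -87.8 turn [-0.01   0.001 -0.006] shift after turn mm [-2.8  5.  37.9] now axes [-2.8  5.4 37.9] F [ 0.1 -0.1  1.2] g 0.531
t: 3.6
eef_pos: [0.6183, 0.1886, 0.166]
tool_rot: [-0.005, 0.72, -0.694, 0.004]
contact_force: [0.6, 0.5, 0.2]
gripper_width: 0.529
t 3.60 pos [618.3 188.6 166. ] yaw -87.9 turn [-0.013  0.001 -0.006] shift after turn mm [-3.2  6.  40. ] now axes [-3.1  6.5 39.9] F [0.6 0.5 0.2] g 0.529
```

```bash

python3 -m creep '[[[-0.012,0,-0.006,-0.003,0.006,0.014,0.045],[0,0,0,0,0,0.014,0.045]]]' 20
python3 go.py 612.2 191.5 126 -87.5
python3 go.py 612.2 191.5 126 -87.5
```

```text
t: 3.77
eef_pos: [0.6145, 0.1924, 0.1411]
tool_rot: [-0.004, 0.722, -0.692, 0.001]
contact_force: [0.5, 0.5, -0.6]
gripper_width: 0.528
t 3.77 pos [614.5 192.4 141.1] yaw -87.5 turn [-0.008  0.004 -0.001] shift after turn mm [ 0.8  2.4 15.1] now axes [ 0.9  2.5 15. ] F [ 0.5  0.5 -0.6] g 0.528
t 3.77 pos [614.5 192.4 141.1] yaw -87.5 turn [-0.008  0.004 -0.001] shift after turn mm [ 0.8  2.4 15.1] now axes [ 0.9  2.5 15. ] F [ 0.5  0.5 -0.6] g 0.528
```

```bash

python3 -m creep '[[[-0.008,0.004,0,0.001,0.003,0.008,0.045],[0,0,0,0,0,0.006,0.045]]]' 20
python3 go.py 612.2 191.5 126 -87.5
```

```text
t: 3.93
eef_pos: [0.6102, 0.1912, 0.1236]
tool_rot: [0.002, 0.722, -0.691, -0.001]
contact_force: [-0.3, 0.5, -0.2]
gripper_width: 0.528
t 3.93 pos [610.2 191.2 123.6] yaw -87.5 turn [ 0.003 -0.001  0.   ] shift after turn mm [-0.2 -2.  -2.4] now axes [-0.2 -2.  -2.4] F [-0.3  0.5 -0.2] g 0.528
```

```bash

python3 -m creep '[[[0,0,0,0,-0.002,-0.003,0.036],[0,0,0,0,0,0,0.03]]]' 30
python3 go.py 612.2 191.5 126 -87.5
python3 tip.py w4
```

```text
t: 4.1
eef_pos: [0.6107, 0.1908, 0.1235]
tool_rot: [0.004, 0.723, -0.691, -0.002]
contact_force: [-0.6, 0.1, 0.8]
gripper_width: 0.349
t 4.10 pos [610.7 190.8 123.5] yaw -87.4 turn [ 0.008 -0.003  0.001] shift after turn mm [-0.6 -1.6 -2.5] now axes [-0.6 -1.6 -2.6] F [-0.6  0.1  0.8] g 0.349
-1 7095 tip z 0.08996344470597965 x -0.024219767881654572 -0.00020747312745883576 y -0.025228559532115672 0.016945914094840357
1 7482 tip z 0.08993824638539143 x 0.0002204019687378957 0.024182838680104794 y -0.025499098504408815 0.014018773355512703
```

View pics/w4.png

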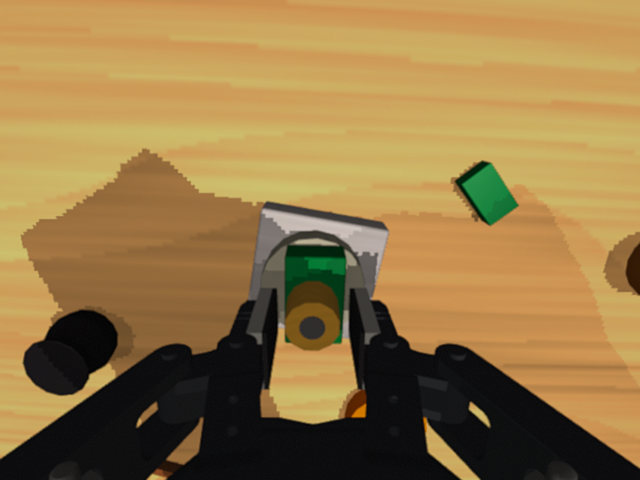

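The die sits centred between the pads, so I'll close on it.

```bash

python3 -m creep '[[[0.006,0,0,0,-0.0015,-0.003,0.024],[0,0,0,0,0,0,0.015],[0,0,0,0,0,0,0.01],[0,0,0,0,0,0,0.01]]]' 30
python3 go.py 612.2 191.5 126 -87.5

```

```text
t: 4.48
eef_pos: [0.6126, 0.191, 0.1273]
tool_rot: [0.001, 0.723, -0.691, 0.001]
contact_force: [0.6, -0.4, -0.9]
gripper_width: 0.24
t 4.48 pos [612.6 191.  127.3] yaw -87.5 turn [ 0.001 -0.003  0.001] shift after turn mm [-0.6  0.4  1.3] now axes [-0.6  0.4  1.3] F [ 0.6 -0.4 -0.9] g 0.24
```

```bash

python3 -m creep '[[[0,0,0,0,0,-0.006,0.01],[0,0,0,0,0,-0.015,0.01],[0,0,0,0,0,-0.025,0.01],[0,0,0,0,0,-0.025,0.01],[0,0,0,0,0,-0.01,0.01]]]' 30
python3 go.py 598.6 -191.1 190 -87.5
python3 - <<'E'
from h import *
c=cam('top');save(c,'t1');c=cam('scene'); cv2.imwrite('pics/s1.png',cv2.resize(c['color'][200:360,320:540,::-1],(800,580)))
E
```

```text
t: 4.9
eef_pos: [0.6107, 0.1903, 0.2095]
tool_rot: [0.004, 0.723, -0.691, -0.001]
contact_force: [0.2, 0.6, -1.5]
gripper_width: 0.239
t 4.90 pos [610.7 190.3 209.5] yaw -87.5 turn [ 0.007 -0.005  0.001] shift after turn mm [380.5  28.8  19.5] now axes [380.4  28.9  21.5] F [ 0.2  0.6 -1.5] g 0.239
```

View pics/s1.png

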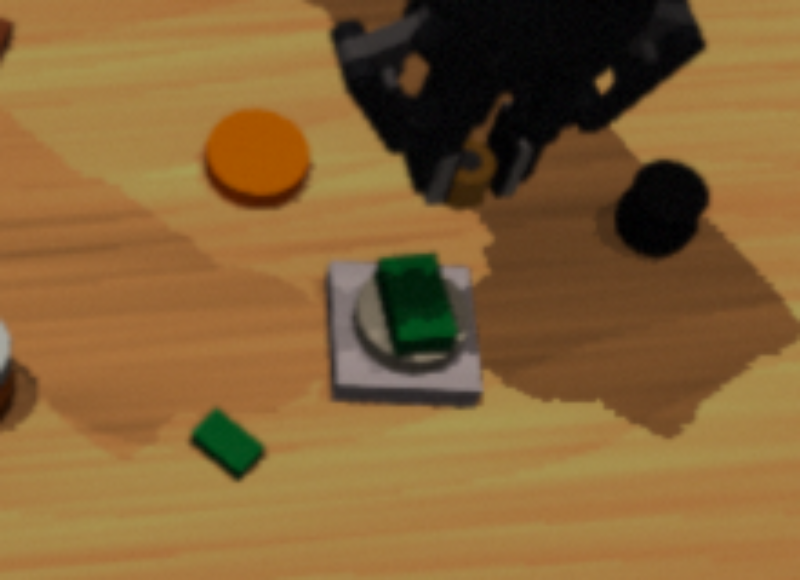

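The die is held between the pads and the rest of the stack hasn't moved. Next I'll carry the die to the small rest.

```bash

python3 -m creep '[[[0.007,-0.005,0,0.02,0.0025,0,0.01],[0,0,0,0.035,0.0025,0,0.01],[0,0,0,0.035,0.0025,0,0.01],[0,0,0,0.035,0.0025,0,0.01],[0,0,0,0.035,0.0025,0,0.01],[0,0,0,0.035,0.0025,0,0.01],[0,0,0,0.035,0.0025,0,0.01],[0,0,0,0.035,0.0025,0,0.01],[0,0,0,0.035,0.0025,0,0.01],[0,0,0,0.035,0.0025,0,0.01],[0,0,0,0.025,0.0025,0,0.01],[0,0,0,0,0,0,0.01]]]' 30
python3 go.py 598.6 -191.1 130 -87.5

```

```text
t: 6.0
eef_pos: [0.5915, -0.1833, 0.1894]
tool_rot: [0.005, 0.726, -0.688, -0.008]
contact_force: [0.5, -0.5, -1.2]
gripper_width: 0.238
t 6.00 pos [ 591.5 -183.3  189.4] yaw -86.9 turn [0.02  0.005 0.01 ] shift after turn mm [ 8.1 -6.7 59.4] now axes [ 8.5 -7.8 59.3] F [ 0.5 -0.5 -1.2] g 0.238
```

```bash

python3 -m creep '[[[0.018,0.005,0.01,0.008,-0.007,0.02,0.01],[0,0,0,0,0,0.025,0.01],[0,0,0,0,0,0.025,0.01],[0,0,0,0,0,0.01,0.01]]]' 30
python3 go.py 598.6 -191.1 85 -87.5
python3 - <<'E'
from h import *
c=cam('wrist');save(c,'w5');c=cam('scene'); cv2.imwrite('pics/s2.png',cv2.resize(c['color'][240:350,110:270,::-1],(800,550)))
E
```

```text
t: 6.33
eef_pos: [0.5973, -0.1952, 0.1045]
tool_rot: [0.001, 0.72, -0.694, 0.001]
contact_force: [-0.6, 0.0, -1.8]
gripper_width: 0.234
t 6.33 pos [ 597.3 -195.2  104.5] yaw -87.9 turn [ 0.    -0.002 -0.008] shift after turn mm [-4.1 -1.5 19.5] now axes [-4.1 -1.5 19.5] F [-0.6  0.  -1.8] g 0.234
```

View pics/s2.png

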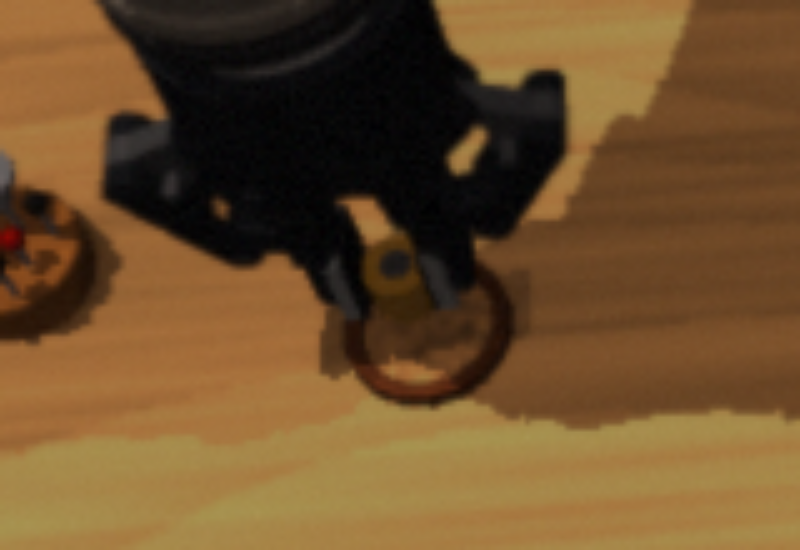

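View pics/w5.png

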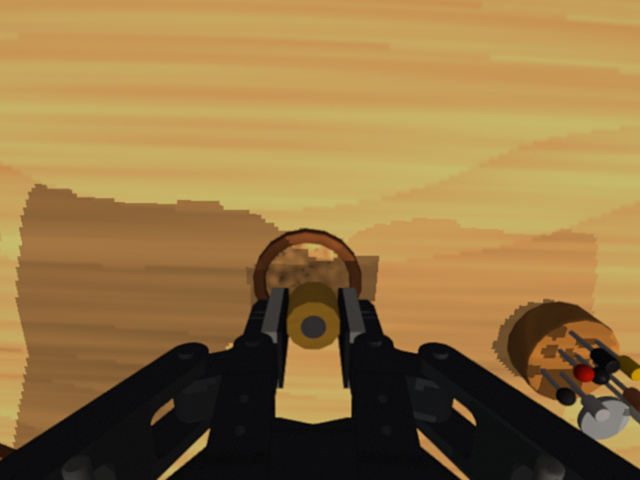

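```bash

python3 -m creep '[[[0,0,-0.008,-0.004,-0.0015,0.006,0.01],[0,0,0,0,0,0.006,0.01],[0,0,0,0,0,0.002,0.01]]]' 30
python3 go.py 598.6 -191.1 83.5 -87.5
```

```text
t: 6.68
eef_pos: [0.6008, -0.1889, 0.0929]
tool_rot: [-0.0, 0.724, -0.69, 0.001]
contact_force: [0.2, 0.2, -0.5]
gripper_width: 0.238
t 6.68 pos [ 600.8 -188.9   92.9] yaw -87.3 turn [-0.002 -0.002  0.004] shift after turn mm [2.1 2.3 9.4] now axes [2.1 2.3 9.4] F [ 0.2  0.2 -0.5] g 0.238
```

```bash

python3 -m creep '[[[0,0,0.004,0.002,0.0023,0.005,0.01],[0,0,0,0,0,0.003,0.01]]]' 30
python3 go.py 598.6 -191.1 83.5 -87.5
python3 -m creep '[[[0,0,0,0,0,0.002,0.01]]]' 30
python3 go.py 598.6 -191.1 83.5 -87.5
```

```text
t: 6.85
eef_pos: [0.5997, -0.1904, 0.0858]
tool_rot: [-0.001, 0.723, -0.691, 0.003]
contact_force: [0.2, -1.2, -0.9]
gripper_width: 0.241
t 6.85 pos [ 599.7 -190.4   85.8] yaw -87.5 turn [-0.005 -0.002  0.001] shift after turn mm [0.7 1.2 2.3] now axes [0.7 1.2 2.3] F [ 0.2 -1.2 -0.9] g 0.241
t: 6.93
eef_pos: [0.6, -0.1903, 0.084]
tool_rot: [-0.001, 0.723, -0.691, 0.003]
contact_force: [0.1, 0.4, -1.1]
gripper_width: 0.24
t 6.93 pos [ 600.  -190.3   84. ] yaw -87.5 turn [-0.006 -0.002  0.001] shift after turn mm [0.7 1.4 0.5] now axes [0.7 1.4 0.5] F [ 0.1  0.4 -1.1] g 0.24
```

```bash

python3 -m creep '[[[0,0,0,0,0,0.0015,0.01],[0,0,0,0,0,0.001,0.01]]]' 30
python3 go.py 598.6 -191.1 83.5 -87.5
```

```text
t: 7.1
eef_pos: [0.6002, -0.1905, 0.0823]
tool_rot: [-0.001, 0.723, -0.691, 0.003]
contact_force: [-4.3, 1.8, 13.2]
gripper_width: 0.243
t 7.10 pos [ 600.2 -190.5   82.3] yaw -87.5 turn [-0.007 -0.003  0.001] shift after turn mm [ 0.5  1.6 -1.2] now axes [ 0.5  1.6 -1.2] F [-4.3  1.8 13.2] g 0.243
```

Contact at 13 N, so the die is on the cork. I'll open and rise.

```bash

python3 -m creep '[[[0,0,0,0,0,-0.0005,0.028],[0,0,0,0,0,-0.0005,0.034],[0,0,0,0,0,-0.001,0.04],[0,0,0,0,0,-0.005,0.045],[0,0,0,0,0,-0.03,0.045],[0,0,0,0,0,-0.035,0.045],[0,0,0,0,0,-0.03,0.045]]]' 30
python3 go.py 612.8 190 200 -87.5
python3 - <<'E'
from h import *
c=cam('wrist');save(c,'w6')
E
```

```text
t: 7.68
eef_pos: [0.596, -0.1897, 0.1819]
tool_rot: [0.002, 0.723, -0.691, -0.002]
contact_force: [0.5, 0.3, -0.9]
gripper_width: 0.527
t 7.68 pos [ 596.  -189.7  181.9] yaw -87.5 turn [0.005 0.001 0.001] shift after turn mm [-378.6  -33.4  -18.1] now axes [-378.6  -33.5  -17.9] F [ 0.5  0.3 -0.9] g 0.527
```

View pics/w6.png

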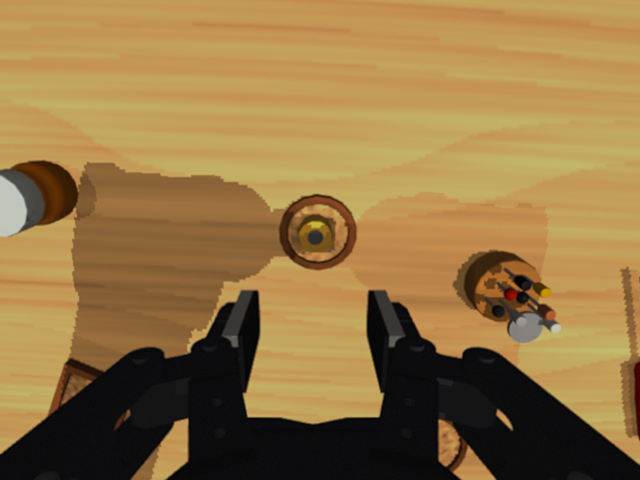

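The die sits centred in the small rest at (315,237). Next is the wax.

```bash

python3 -m creep '[[[0.005,0,0,-0.03,-0.0025,-0.003,0.045],[0,0,0,-0.038,-0.003,-0.003,0.045],[0,0,0,-0.038,-0.003,0,0.045],[0,0,0,-0.038,-0.003,0,0.045],[0,0,0,-0.038,-0.003,0,0.045],[0,0,0,-0.038,-0.003,0,0.045],[0,0,0,-0.038,-0.003,0,0.045],[0,0,0,-0.038,-0.003,0,0.045],[0,0,0,-0.038,-0.003,0,0.045],[0,0,0,-0.038,-0.003,0,0.045],[0,0,0,-0.02,-0.003,0,0.045],[0,0,0,0,0,0,0.045]]]' 30
python3 go.py 612.8 190 160 -87.5
cat > wax.py <<'E'
from h import *
import sys
z0=float(sys.argv[2]); col=sys.argv[3]
c=cam('wrist'); save(c,sys.argv[1]); h=cv2.cvtColor(c['color'],cv2.COLOR_RGB2HSV); p=pts(c)
m=(abs(p[...,2]-z0)<.006)&(np.hypot(p[...,0]-.612,p[...,1]-.19)<.06)
P=p[m][:,:2]*1000; r=cv2.minAreaRect(P.astype(np.float32)); b=cv2.boxPoints(r); e=b[1]-b[0]; g=b[2]-b[1]; L=e if np.hypot(*e)>np.hypot(*g) else g
print(len(P),np.round(r[0],1),np.round(r[1],1),'long',np.degrees(np.arctan2(L[1],L[0])),'med',np.median(p[m],0),'circ',cv2.minEnclosingCircle(P.astype(np.float32)))
E
python3 wax.py w7 .048 g
```

```text
t: 8.73
eef_pos: [0.6215, 0.2146, 0.2029]
tool_rot: [-0.009, 0.718, -0.696, 0.012]
contact_force: [0.2, 0.3, 0.1]
gripper_width: 0.526
t 8.73 pos [621.5 214.6 202.9] yaw -88.2 turn [-0.029 -0.005 -0.012] shift after turn mm [24.2  9.8 42.9] now axes [24.2 10.7 42.7] F [0.2 0.3 0.1] g 0.526
2520 [611.2 189.6] [42.6 26.2] long 1.2189817 med [0.6130129  0.18982578 0.04822335] circ ((611.267333984375, 189.6731719970703), 24.086442947387695)
```

View pics/w7.png

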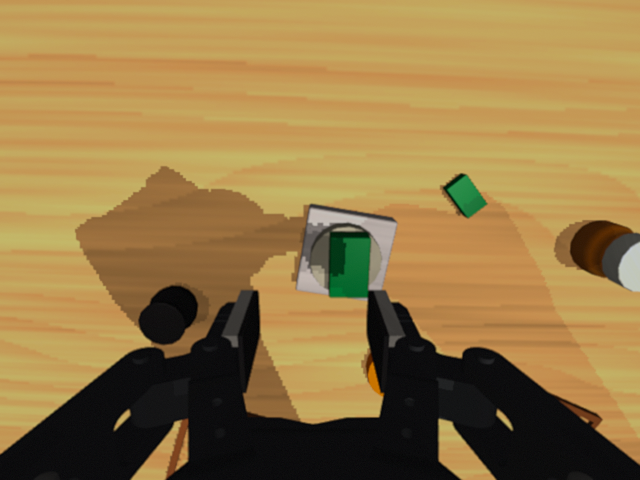

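The wrist depth gives the wax a clean 42.6 x 26.2 mm outline at (611.5, 189.7), turned 1.5°. Next I'll approach it.

```bash

python3 -m creep '[[[-0.028,-0.005,-0.012,0.024,0.01,0.015,0.045],[0,0,0,0,0,0.025,0.045],[0,0,0,0,0,0.02,0.045],[0,0,0,0,0,0,0.045]]]' 30
python3 go.py 611.8 189.7 111 -88.5
```

```text
t: 9.12
eef_pos: [0.6141, 0.1838, 0.1433]
tool_rot: [-0.001, 0.721, -0.693, 0.002]
contact_force: [-0.2, -1.3, -0.2]
gripper_width: 0.525
t 9.12 pos [614.1 183.8 143.3] yaw -87.7 turn [-0.004 -0.002  0.015] shift after turn mm [-6.   2.1 32.3] now axes [-6.1  2.2 32.3] F [-0.2 -1.3 -0.2] g 0.525
```

```bash

python3 -m creep '[[[-0.004,-0.002,0.015,-0.005,0.002,0.01,0.045],[0,0,0,0,0,0.01,0.045]]]' 30
python3 go.py 611.8 189.7 111 -88.5
```

```text
t: 9.28
eef_pos: [0.6134, 0.1861, 0.1246]
tool_rot: [-0.001, 0.714, -0.7, 0.001]
contact_force: [-0.3, 0.3, 0.0]
gripper_width: 0.525
t 9.28 pos [613.4 186.1 124.6] yaw -88.9 turn [-0.003 -0.001 -0.006] shift after turn mm [-3.6  1.5 13.6] now axes [-3.6  1.6 13.6] F [-0.3  0.3  0. ] g 0.525
```

```bash

python3 -m creep '[[[-0.003,0,-0.006,-0.0035,0.0015,0.007,0.045],[0,0,0,0,0,0.004,0.045]]]' 30
python3 go.py 611.8 189.7 111 -88.5
```

```text
t: 9.45
eef_pos: [0.612, 0.1889, 0.1127]
tool_rot: [0.0, 0.716, -0.698, 0.0]
contact_force: [-0.4, -0.2, 0.6]
gripper_width: 0.525
t 9.45 pos [612.  188.9 112.7] yaw -88.6 turn [ 0.    -0.001 -0.001] shift after turn mm [-0.8  0.1  1.7] now axes [-0.8  0.1  1.7] F [-0.4 -0.2  0.6] g 0.525
```

```bash

python3 -m creep '[[[0,0,0,-0.001,0,0.001,0.034],[0,0,0,0,0,0.0005,0.028],[0,0,0,0,0,0,0.015],[0,0,0,0,0,0,0.01],[0,0,0,0,0,0,0.01]]]' 30
python3 go.py 611.8 189.7 111 -88.5
python3 - <<'E'
from h import *
c=cam('wrist');save(c,'w8')
E
```

```text
t: 9.87
eef_pos: [0.6126, 0.1912, 0.1119]
tool_rot: [-0.0, 0.716, -0.698, 0.001]
contact_force: [0.6, 0.4, 0.1]
gripper_width: 0.295
t 9.87 pos [612.6 191.2 111.9] yaw -88.5 turn [-0.001 -0.     0.   ] shift after turn mm [1.5 0.8 0.9] now axes [1.5 0.8 0.9] F [0.6 0.4 0.1] g 0.295
```

View pics/w8.png

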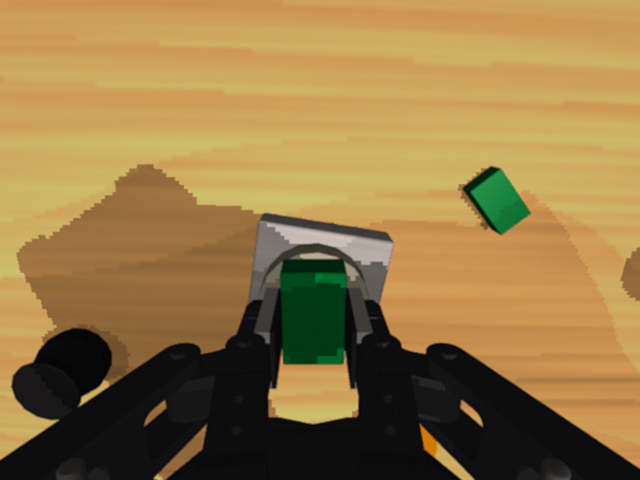

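The wax is gripped squarely. I'll lift it, turn and carry it to the oblong rest.

```bash

python3 -m creep '[[[0,0,0,0,0,-0.006,0.01],[0,0,0,0,0,-0.015,0.01],[0,0,0,0,0,-0.025,0.01],[0,0,0.113,0,0,-0.025,0.01],[0,0,0.113,0,0,-0.005,0.01],[0,0,0.113,0,0,0,0.01],[0,0,0.113,0,0,0,0.01],[0,0,0,0,0,0,0.01]]]' 30
python3 go.py 438.5 -8.3 170 -114.4
python3 - <<'E'
from h import *
c=cam('scene'); cv2.imwrite('pics/s3.png',cv2.resize(c['color'][200:360,320:540,::-1],(800,580)))
E
```

```text
t: 10.58
eef_pos: [0.6129, 0.1912, 0.196]
tool_rot: [0.002, -0.533, 0.846, -0.0]
contact_force: [-0.1, 1.2, 0.1]
gripper_width: 0.291
t 10.58 pos [612.9 191.2 196. ] yaw -115.6 turn [-0.003  0.003 -0.02 ] shift after turn mm [253.7  76.4  26. ] now axes [255.3  71.4  24.9] F [-0.1  1.2  0.1] g 0.291
```

View pics/s3.png

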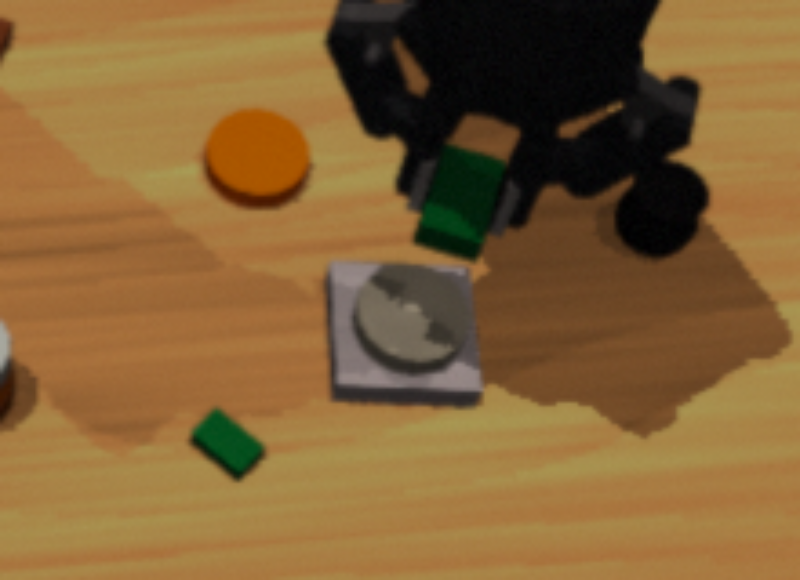

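The wax is up, and the stone and block stayed put. Next I'll move over the oblong rest.

```bash

python3 -m creep '[[[0,0,-0.02,0.025,0.008,0,0.01],[0,0,0,0.035,0.01,0,0.01],[0,0,0,0.035,0.01,0,0.01],[0,0,0,0.035,0.01,0,0.01],[0,0,0,0.035,0.01,0,0.01],[0,0,0,0.035,0.01,0,0.01],[0,0,0,0.03,0.01,0.01,0.01],[0,0,0,0.01,0.003,0.01,0.01],[0,0,0,0,0,0,0.01]]]' 30
python3 go.py 438.5 -8.3 120 -114.4
```

```text
t: 11.38
eef_pos: [0.445, -0.0059, 0.1738]
tool_rot: [0.004, -0.562, 0.827, 0.0]
contact_force: [1.0, 0.1, 0.1]
gripper_width: 0.295
t 11.38 pos [445.   -5.9 173.8] yaw -111.6 turn [-0.004  0.006  0.049] shift after turn mm [ 4.9  5.  53.8] now axes [ 4.9  5.4 53.7] F [1.  0.1 0.1] g 0.295
```

```bash

python3 -m creep '[[[-0.004,0.006,0.049,0.005,0.005,0.02,0.01],[0,0,0,0,0,0.025,0.01],[0,0,0,0,0,0.02,0.01],[0,0,0,0,0,0,0.01]]]' 30
python3 go.py 438.5 -8.3 84 -114.4
python3 - <<'E'
from h import *
c=cam('wrist');save(c,'w9')
E
```

```text
t: 11.72
eef_pos: [0.4423, -0.0075, 0.1096]
tool_rot: [0.003, -0.545, 0.838, -0.001]
contact_force: [-0.5, 0.0, -0.4]
gripper_width: 0.29
t 11.72 pos [442.3  -7.5 109.6] yaw -113.9 turn [-0.006  0.004  0.009] shift after turn mm [ 2.3  3.2 25.6] now axes [ 2.4  3.3 25.6] F [-0.5  0.  -0.4] g 0.29
```

View pics/w9.png

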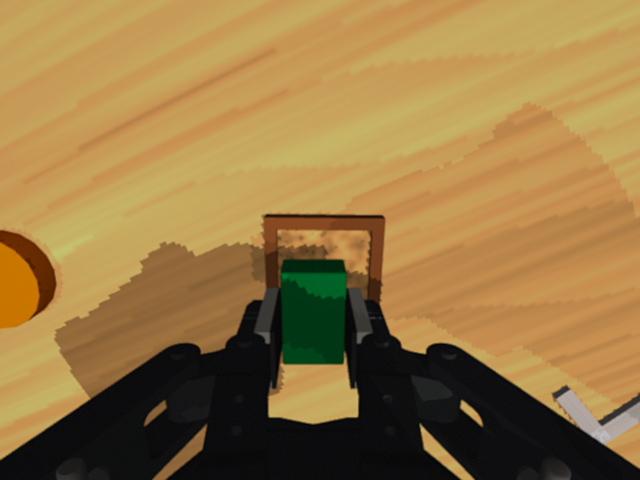

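```bash

python3 -m creep '[[[-0.006,0.004,0.008,0.003,0.0035,0.008,0.01],[0,0,0,0,0,0.008,0.01],[0,0,0,0,0,0.002,0.01]]]' 30
python3 go.py 438.5 -8.3 84 -114.4
```

```text
t: 12.02
eef_pos: [0.4418, -0.0069, 0.0945]
tool_rot: [0.003, -0.544, 0.839, -0.001]
contact_force: [-0.5, -0.7, -0.4]
gripper_width: 0.292
t 12.02 pos [441.8  -6.9  94.5] yaw -114.1 turn [-0.005  0.004  0.005] shift after turn mm [ 2.7  2.4 10.5] now axes [ 2.7  2.5 10.5] F [-0.5 -0.7 -0.4] g 0.292
```

```bash

python3 -m creep '[[[0,0,0.005,0.004,0.0035,0.005,0.01],[0,0,0,0.001,0.001,0.004,0.01]]]' 30
python3 go.py 438.5 -8.3 84 -114.4
```

```text
t: 12.18
eef_pos: [0.4367, -0.0093, 0.0858]
tool_rot: [0.004, -0.542, 0.84, -0.002]
contact_force: [-0.1, 0.5, -0.5]
gripper_width: 0.297
t 12.18 pos [436.7  -9.3  85.8] yaw -114.3 turn [-0.007  0.005  0.001] shift after turn mm [-1.6 -1.3  1.8] now axes [-1.6 -1.3  1.8] F [-0.1  0.5 -0.5] g 0.297
```

```bash

python3 -m creep '[[[0,0,0,-0.001,-0.001,0.0015,0.01],[0,0,0,0,0,0.001,0.01]]]' 30
python3 -m creep '[[[0,0,0,0,0,0.001,0.01]]]' 30
python3 go.py 438.5 -8.3 84 -114.4
```

```text
t: 12.35
eef_pos: [0.4375, -0.009, 0.0829]
tool_rot: [0.004, -0.542, 0.84, -0.002]
contact_force: [-0.1, -0.0, -0.5]
gripper_width: 0.296
t: 12.43
eef_pos: [0.4376, -0.009, 0.0825]
tool_rot: [0.004, -0.542, 0.84, -0.002]
contact_force: [-7.5, 1.0, 32.4]
gripper_width: 0.294
t 12.43 pos [437.6  -9.   82.5] yaw -114.4 turn [-0.007  0.005  0.001] shift after turn mm [-1.  -0.6 -1.5] now axes [-1.  -0.6 -1.5] F [-7.5  1.  32.4] g 0.294
```

```bash

python3 -m creep '[[[0,0,0,0,0,-0.0007,0.01],[0,0,0,0,0,0,0.03],[0,0,0,0,0,-0.0005,0.036],[0,0,0,0,0,-0.001,0.042],[0,0,0,0,0,-0.005,0.045],[0,0,0,0,0,-0.03,0.055],[0,0,0,0,0,-0.035,0.07],[0,0,0,0,0,-0.03,0.07]]]' 30
python3 go.py 613 190 190 -87.5
python3 - <<'E'
from h import *
c=cam('wrist');save(c,'w10')
E
```

```text
t: 13.1
eef_pos: [0.4336, -0.0091, 0.184]
tool_rot: [-0.002, -0.543, 0.84, 0.002]
contact_force: [1.1, 0.2, -0.2]
gripper_width: 0.824
t 13.10 pos [433.6  -9.1 184. ] yaw -114.3 turn [ 0.004  0.    -0.468] shift after turn mm [-191.  -187.9   -6. ] now axes [-255.2  -81.6   -6.6] F [ 1.1  0.2 -0.2] g 0.824
```

View pics/w10.png

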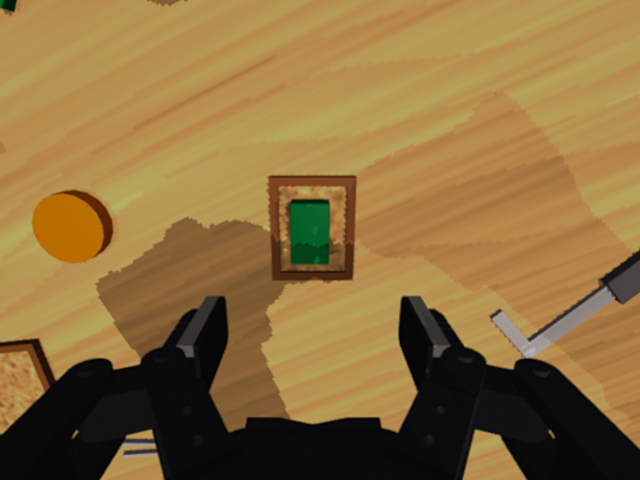

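The wax is inside the oblong rest. Next I'll return for the stone, keeping the same yaw since it is round.

```bash

python3 -m creep '[[[0,0,0,-0.025,-0.008,0,0.07],[0,0,0,-0.036,-0.0115,0,0.07],[0,0,0,-0.036,-0.0115,0,0.07],[0,0,0,-0.036,-0.0115,0,0.07],[0,0,0,-0.036,-0.0115,0,0.07],[0,0,0,-0.036,-0.0115,0,0.07],[0,0,0,-0.03,-0.01,0,0.07],[0,0,0,-0.005,0,0,0.07],[0,0,0,0,0,0,0.07]]]' 30
python3 go.py 613 190 160 -114.4
python3 wax.py w11 .032 g
python3 tip.py w11b; python3 -c "
from station import get_obs;print(get_obs()['q'])"
```

```text
t: 13.9
eef_pos: [0.6113, 0.184, 0.1969]
tool_rot: [0.006, -0.539, 0.842, -0.002]
contact_force: [0.1, -0.4, 0.2]
gripper_width: 0.823
t 13.90 pos [611.3 184.  196.9] yaw -114.8 turn [-0.01   0.007 -0.007] shift after turn mm [-6.2  0.9 36.9] now axes [-5.9  1.3 37. ] F [ 0.1 -0.4  0.2] g 0.823
4192 [610.4 190.5] [49.1 49.7] long -62.935455 med [0.61159765 0.18980907 0.03230891] circ ((610.1370849609375, 190.33016967773438), 25.203407287597656)
-1 3783 tip z 0.0640354468657158 x -0.047855932702050935 -0.03577545524217408 y -0.012075828578615009 0.01005013596957323
1 3773 tip z 0.0639410038971194 x 0.033416851913413474 0.045504143187900116 y -0.012195263486036272 0.010814744575493128
[-0.26112191  0.5292159  -0.17377873  1.7411266   0.1190039   0.87023018
 -2.49227548]
```

View pics/w11.png

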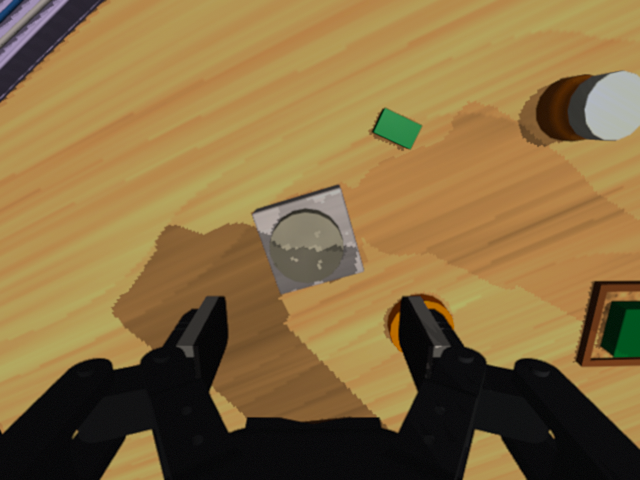

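```bash

python3 -m creep '[[[-0.01,0.007,0,-0.006,0.001,0.02,0.07],[0,0,0,0,0,0.03,0.07],[0,0,0,0,0,0.025,0.07],[0,0,0,0,0,0.005,0.07]]]' 40
python3 go.py 611.5 190 91.5 -114.4
```

```text
t: 14.33
eef_pos: [0.6114, 0.1809, 0.1185]
tool_rot: [0.0, -0.536, 0.845, -0.002]
contact_force: [0.0, -0.3, -0.5]
gripper_width: 0.821
t 14.33 pos [611.4 180.9 118.5] yaw -115.2 turn [-0.004 -0.002 -0.015] shift after turn mm [-8.3  3.6 27. ] now axes [-8.3  3.9 27. ] F [ 0.  -0.3 -0.5] g 0.821
```

```bash

python3 -m creep '[[[-0.004,-0.002,-0.014,-0.007,0.0035,0.006,0.07],[0,0,0,-0.001,0,0.006,0.07]]]' 40
python3 go.py 611.5 190 91.5 -114.4
```

```text
t: 14.5
eef_pos: [0.6105, 0.1866, 0.1063]
tool_rot: [-0.001, -0.54, 0.841, -0.0]
contact_force: [0.4, 0.8, -0.5]
gripper_width: 0.822
t 14.50 pos [610.5 186.6 106.3] yaw -114.6 turn [ 0.001 -0.003 -0.003] shift after turn mm [-3.5  0.4 14.8] now axes [-3.6  0.4 14.8] F [ 0.4  0.8 -0.5] g 0.822
```

```bash

python3 -m creep '[[[0,0,0,-0.0035,0,0.007,0.07],[0,0,0,0,0,0.005,0.07]]]' 40
python3 go.py 611.5 190 91.5 -114.4
```

```text
t: 14.67
eef_pos: [0.6125, 0.1896, 0.0953]
tool_rot: [-0.0, -0.54, 0.842, -0.001]
contact_force: [0.6, 1.0, 0.1]
gripper_width: 0.82
t 14.67 pos [612.5 189.6  95.3] yaw -114.6 turn [-0.001 -0.001 -0.004] shift after turn mm [0.1 1.1 3.8] now axes [0.1 1.1 3.8] F [0.6 1.  0.1] g 0.82
```

```bash

python3 -m creep '[[[0,0,0,0,0.001,0.003,0.058],[0,0,0,0,0,0.0005,0.054]]]' 40
python3 go.py 611.5 190 91.5 -114.4
python3 - <<'E'
from h import *
c=cam('wrist');save(c,'w12')
E
```

```text
t: 14.83
eef_pos: [0.6118, 0.1902, 0.0917]
tool_rot: [-0.0, -0.54, 0.842, -0.001]
contact_force: [-0.2, -0.5, 0.1]
gripper_width: 0.634
t 14.83 pos [611.8 190.2  91.7] yaw -114.6 turn [-0.001 -0.001 -0.004] shift after turn mm [0.3 0.2 0.2] now axes [0.3 0.2 0.2] F [-0.2 -0.5  0.1] g 0.634
```

View pics/w12.png

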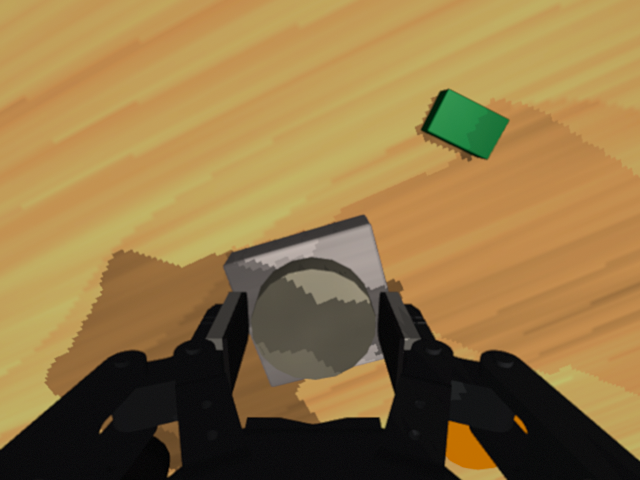

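The stone is centred between the pads, so I'll grip it.

```bash

python3 -m creep '[[[0,0,0,0,0,0,0.045],[0,0,0,0,0,0,0.035],[0,0,0,0,0,0,0.035],[0,0,0,0,0,0,0.035]]]' 45
python3 go.py 611.5 190 91.5 -114.4
```

```text
t: 15.22
eef_pos: [0.613, 0.1903, 0.0938]
tool_rot: [0.001, -0.54, 0.842, -0.001]
contact_force: [0.1, -0.0, -1.2]
gripper_width: 0.56
t 15.22 pos [613.  190.3  93.8] yaw -114.6 turn [-0.004  0.001 -0.004] shift after turn mm [0.9 1.3 2.3] now axes [0.9 1.3 2.3] F [ 0.1 -0.  -1.2] g 0.56
```

```bash

python3 -m creep '[[[0,0,0,0,0,-0.004,0.035],[0,0,0,0,0,-0.006,0.035],[0,0,0,0,0,-0.006,0.035],[0,0,0,0,0,0,0.035]]]' 45
python3 go.py 611.5 190 91.5 -114.4
python3 - <<'E'
from h import *
c=cam('wrist');save(c,'w13')
c=cam('scene'); cv2.imwrite('pics/s4.png',cv2.resize(c['color'][200:360,320:540,::-1],(800,580)))
E
```

```text
t: 15.55
eef_pos: [0.6129, 0.1902, 0.1114]
tool_rot: [0.001, -0.54, 0.842, -0.001]
contact_force: [0.6, -0.6, -0.7]
gripper_width: 0.564
t 15.55 pos [612.9 190.2 111.4] yaw -114.6 turn [-0.003  0.001 -0.004] shift after turn mm [ 0.8  1.2 19.9] now axes [ 0.8  1.3 19.9] F [ 0.6 -0.6 -0.7] g 0.564
```

View pics/s4.png

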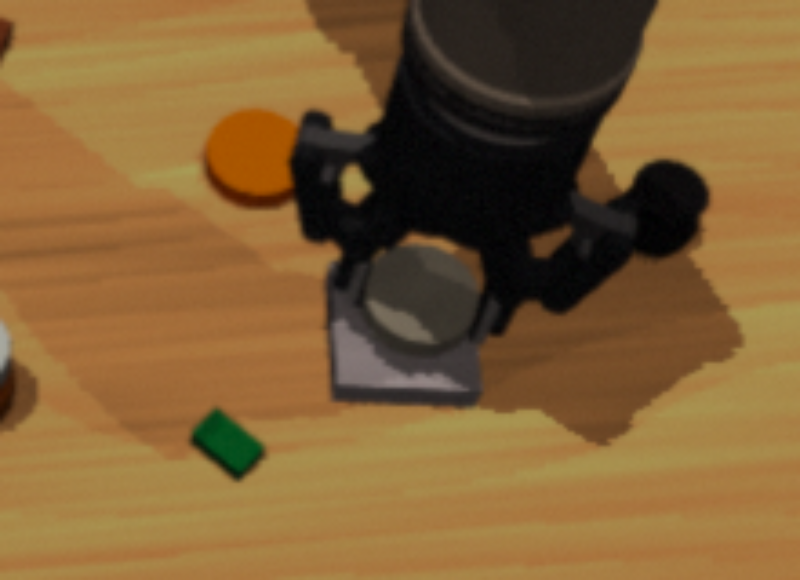

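View pics/w13.png

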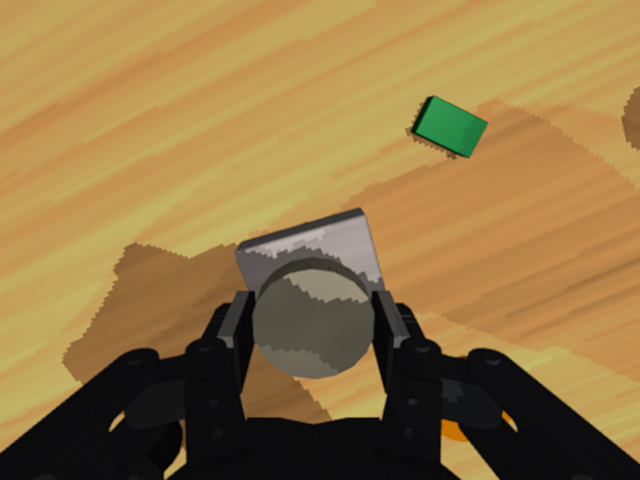

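The stone is held level and the block has stayed behind. I'll lift it and carry it to the large round rest.

```bash

python3 - <<'E'
from h import *
o=get_obs();c=cam('wrist');p=pts(c)
m=(np.hypot(p[...,0]-o['eef_pos'][0],p[...,1]-o['eef_pos'][1])<.022)&(p[...,2]>.03)
q=p[m]; A=np.c_[q[:,:2]-q[:,:2].mean(0),np.ones(len(q))]; s=np.linalg.lstsq(A,q[:,2],rcond=None)[0]; print(len(q),s,'top below tcp',o['eef_pos'][2]-s[2])
E
python3 -m creep '[[[0,0,0,0,0,-0.012,0.035],[0,0,0,0,0,-0.02,0.035],[0,0,0,0,0,-0.025,0.035],[0,0,0,0,0,-0.01,0.035],[0,0,0,0,0,0,0.035]]]' 45
python3 go.py 410.4 -287.2 170 -114.4
```

```text
16309 [ 1.84286373 -0.89302632  0.08356884] top below tcp 0.026908215580676867
t: 16.12
eef_pos: [0.6108, 0.1896, 0.1796]
tool_rot: [-0.002, -0.54, 0.842, -0.001]
contact_force: [-0.1, 0.2, -0.9]
gripper_width: 0.56
t 16.12 pos [610.8 189.6 179.6] yaw -114.6 turn [ 0.001 -0.004 -0.004] shift after turn mm [517.1 -14.4   9.6] now axes [517.  -16.3  11.6] F [-0.1  0.2 -0.9] g 0.56
```

```bash

python3 -m creep '[[[0,0,0,0.02,-0.001,0,0.035],[0,0,0,0.033,-0.001,0,0.035],[0,0,0,0.035,-0.001,0,0.035],[0,0,0,0.035,-0.001,0,0.035],[0,0,0,0.035,-0.001,0,0.035],[0,0,0,0.035,-0.001,0,0.035],[0,0,0,0.035,-0.001,0,0.035],[0,0,0,0.035,-0.001,0,0.035],[0,0,0,0.035,-0.001,0,0.035],[0,0,0,0.035,-0.001,0,0.035],[0,0,0,0.035,-0.001,0,0.035],[0,0,0,0.035,-0.001,0,0.035],[0,0,0,0.033,-0.001,0,0.035],[0,0,0,0.02,0,0,0.035],[0,0,0,0.005,0,0,0.035],[0,0,0,0,0,0,0.035]]]' 45
python3 go.py 410.4 -287.2 120 -114.4
```

```text
t: 17.45
eef_pos: [0.4192, -0.25, 0.171]
tool_rot: [-0.002, -0.542, 0.84, 0.003]
contact_force: [0.2, 0.5, -0.6]
gripper_width: 0.563
t 17.45 pos [ 419.2 -250.   171. ] yaw -114.4 turn [0.007 0.001 0.001] shift after turn mm [37.5 -7.3 51. ] now axes [37.5 -7.7 50.9] F [ 0.2  0.5 -0.6] g 0.563
```

```bash

python3 -m creep '[[[0.006,0,0,0.025,-0.005,0.01,0.035],[0,0,0,0.013,-0.0025,0.02,0.035],[0,0,0,0,0,0.025,0.035],[0,0,0,0,0,0.01,0.035]]]' 45
python3 go.py 410.4 -287.2 78.5 -114.4
python3 - <<'E'
from h import *
c=cam('wrist');save(c,'w14')
c=cam('scene'); cv2.imwrite('pics/s5.png',cv2.resize(c['color'][160:290,80:240,::-1],(738,600)))
E
```

```text
t: 17.78
eef_pos: [0.415, -0.2853, 0.1057]
tool_rot: [0.003, -0.544, 0.839, -0.002]
contact_force: [-0.1, 1.4, -0.7]
gripper_width: 0.559
t 17.78 pos [ 415.  -285.3  105.7] yaw -114.0 turn [-0.006  0.003  0.006] shift after turn mm [ 3.6  3.4 27.2] now axes [ 3.7  3.6 27.2] F [-0.1  1.4 -0.7] g 0.559
```

View pics/s5.png

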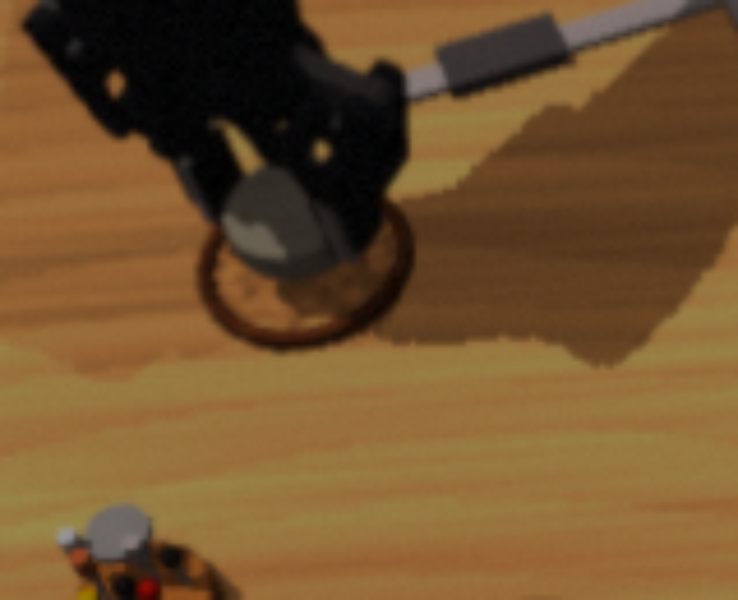

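View pics/w14.png

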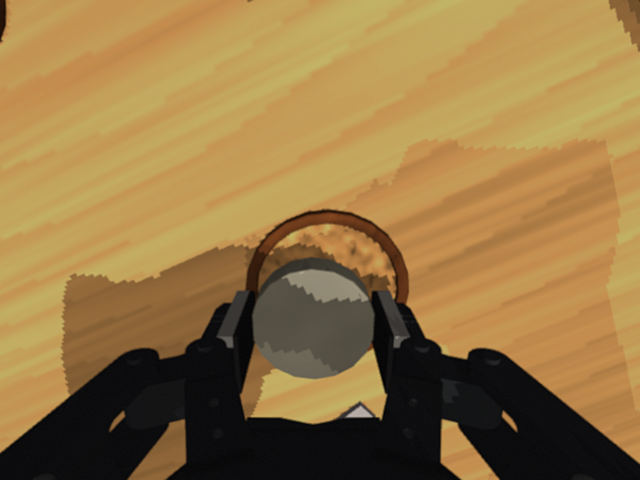

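```bash

python3 -m creep '[[[-0.006,0.003,0.006,0.004,0.0035,0.006,0.035],[0,0,0,0,0,0.008,0.035],[0,0,0,0,0,0.003,0.035]]]' 45
python3 go.py 410.4 -287.2 78.5 -114.4
```

```text
t: 18.13
eef_pos: [0.4128, -0.285, 0.0904]
tool_rot: [0.001, -0.544, 0.839, -0.001]
contact_force: [-0.2, -0.1, -0.1]
gripper_width: 0.558
t 18.13 pos [ 412.8 -285.    90.4] yaw -114.1 turn [-0.002  0.001  0.005] shift after turn mm [ 3.   1.2 11.9] now axes [ 3.   1.3 11.9] F [-0.2 -0.1 -0.1] g 0.558
```

```bash

python3 -m creep '[[[0,0,0.004,0.003,0.001,0.005,0.035],[0,0,0,0,0,0.003,0.035]]]' 45
python3 -m creep '[[[0,0,0,0,0,0.001,0.035]]]' 45
python3 go.py 410.4 -287.2 78.5 -114.4
```

```text
t: 18.3
eef_pos: [0.4114, -0.287, 0.0825]
tool_rot: [0.001, -0.543, 0.84, -0.001]
contact_force: [0.1, -0.2, -0.7]
gripper_width: 0.559
t: 18.38
eef_pos: [0.4114, -0.2869, 0.0813]
tool_rot: [0.001, -0.543, 0.84, -0.001]
contact_force: [-0.4, 0.1, -0.8]
gripper_width: 0.56
t 18.38 pos [ 411.4 -286.9   81.3] yaw -114.3 turn [-0.003  0.001  0.003] shift after turn mm [0.7 0.8 2.8] now axes [0.7 0.8 2.8] F [-0.4  0.1 -0.8] g 0.56
```

```bash

python3 -m creep '[[[0,0,0,0,0,0.001,0.035]]]' 45
python3 -m creep '[[[0,0,0,0,0,0.001,0.035]]]' 45
python3 go.py 410.4 -287.2 78.5 -114.4
```

```text
t: 18.47
eef_pos: [0.4115, -0.2869, 0.0803]
tool_rot: [0.001, -0.543, 0.84, -0.001]
contact_force: [-0.1, -0.4, -1.0]
gripper_width: 0.56
t: 18.55
eef_pos: [0.4115, -0.287, 0.0793]
tool_rot: [0.001, -0.543, 0.84, -0.001]
contact_force: [-0.8, 0.2, -1.4]
gripper_width: 0.558
t 18.55 pos [ 411.5 -287.    79.3] yaw -114.3 turn [-0.004  0.001  0.002] shift after turn mm [0.6 1.  0.8] now axes [0.6 1.  0.8] F [-0.8  0.2 -1.4] g 0.558
```

```bash

python3 -m creep '[[[0,0,0,0,0,0.0008,0.035]]]' 45
python3 -m creep '[[[0,0,0,0,0,0.0007,0.035]]]' 45
python3 go.py 410.4 -287.2 78.5 -114.4
```

```text
t: 18.63
eef_pos: [0.4117, -0.2871, 0.0786]
tool_rot: [0.001, -0.543, 0.84, -0.001]
contact_force: [0.9, -0.4, 0.1]
gripper_width: 0.56
t: 18.72
eef_pos: [0.4117, -0.2871, 0.0784]
tool_rot: [0.001, -0.543, 0.84, -0.001]
contact_force: [-4.8, 3.2, 16.1]
gripper_width: 0.558
t 18.72 pos [ 411.7 -287.1   78.4] yaw -114.3 turn [-0.004  0.001  0.002] shift after turn mm [ 0.6  1.1 -0.1] now axes [ 0.6  1.1 -0.1] F [-4.8  3.2 16.1] g 0.558
```

```bash

python3 -m creep '[[[0,0,0,0,0,-0.0005,0.054],[0,0,0,0,0,-0.0005,0.06],[0,0,0,0,0,-0.001,0.066],[0,0,0,0,0,-0.005,0.07],[0,0,0,0,0,-0.03,0.085],[0,0,0,0,0,-0.035,0.085],[0,0,0,0,0,-0.03,0.085]]]' 45
python3 go.py 610.5 190 190 -8
python3 - <<'E'
from h import *
c=cam('wrist');save(c,'w15')
E
```

```text
t: 19.3
eef_pos: [0.4084, -0.2852, 0.1792]
tool_rot: [-0.001, -0.543, 0.84, 0.004]
contact_force: [0.6, -0.6, 0.2]
gripper_width: 0.993
t 19.30 pos [ 408.4 -285.2  179.2] yaw -114.2 turn [ 0.004  0.009 -1.854] shift after turn mm [ 134.  -498.7  -10.8] now axes [-516.3   10.9   -9.6] F [ 0.6 -0.6  0.2] g 0.993
```

View pics/w15.png

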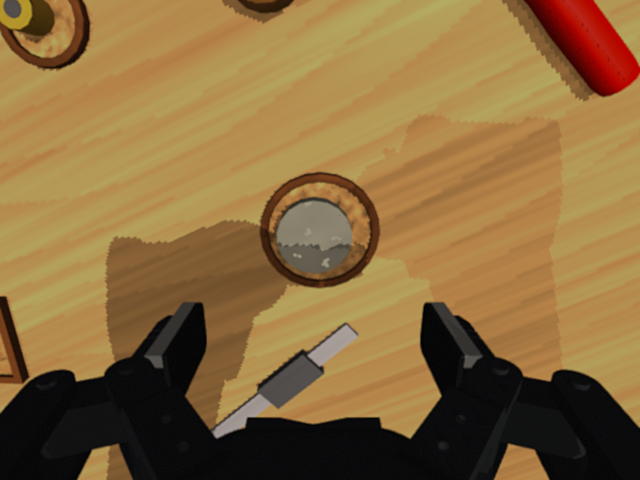

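The stone is inside the round rest. The block is last, so I'll move back and then turn to yaw -8°.

```bash

python3 -m creep '[[[0,0,0,-0.025,0,-0.002,0.085],[0,0,0,-0.037,0.001,-0.002,0.085],[0,0,0,-0.037,0.001,0,0.085],[0,0,0,-0.037,0.001,0,0.085],[0,0,0,-0.037,0.001,0,0.085],[0,0,0,-0.037,0.001,0,0.085],[0,0,0,-0.037,0.001,0,0.085],[0,0,0,-0.037,0.001,0,0.085],[0,0,0,-0.037,0.001,0,0.085],[0,0,0,-0.037,0.001,0,0.085],[0,0,0,-0.037,0.001,0,0.085],[0,0,0,-0.037,0.001,0,0.085],[0,0,0,-0.037,0.001,0,0.085],[0,0,0,-0.03,0.001,0,0.085],[0,0,0,0,0,0,0.085]]]' 45
python3 go.py 610.5 190 190 -8
python3 -m creep '[[[0,0,-0.123,0,0,0,0.085],[0,0,-0.123,0,0,0,0.085],[0,0,-0.123,0,0,0,0.085],[0,0,-0.123,0,0,0,0.085],[0,0,-0.123,0,0,0,0.085],[0,0,-0.123,0,0,0,0.085],[0,0,-0.123,0,0,0,0.085],[0,0,-0.123,0,0,0,0.085],[0,0,-0.123,0,0,0,0.085],[0,0,-0.123,0,0,0,0.085],[0,0,-0.123,0,0,0,0.085],[0,0,-0.123,0,0,0,0.085],[0,0,-0.123,0,0,0,0.085],[0,0,-0.123,0,0,0,0.085],[0,0,-0.12,0,0,0,0.085],[0,0,0,0,0,0,0.085]]]' 45
python3 go.py 610.5 190 190 -8
python3 wax.py w16 .018 g
python3 tip.py w16b
```

```text
t: 20.6
eef_pos: [0.6177, 0.1893, 0.1976]
tool_rot: [0.007, -0.537, 0.844, -0.007]
contact_force: [-0.7, 0.4, 0.8]
gripper_width: 0.998
t 20.60 pos [617.7 189.3 197.6] yaw -115.1 turn [-0.018 -0.014 -1.869] shift after turn mm [-7.3  0.4  7.6] now axes [2.5 7.  7.4] F [-0.7  0.4  0.8] g 0.998
t: 21.93
eef_pos: [0.6157, 0.189, 0.1976]
tool_rot: [0.002, 0.998, -0.066, 0.01]
contact_force: [-0.6, 0.2, -0.1]
gripper_width: 0.995
t 21.93 pos [615.7 189.  197.6] yaw -7.5 turn [ 0.004 -0.02   0.008] shift after turn mm [-5.3 -0.3  7.6] now axes [-5.4 -0.4  7.5] F [-0.6  0.2 -0.1] g 0.995
8016 [608.5 189.5] [63.7 64.3] long -7.9754853 med [0.60869434 0.1916449  0.01825938] circ ((608.747802734375, 189.43931579589844), 44.44209671020508)
-1 3956 tip z 0.059093638370416354 x -0.05305072821074377 -0.04160337509571859 y -0.010694500998779548 0.012044942368096972
1 3961 tip z 0.05901981868798215 x 0.042547171635457876 0.05573945717073983 y -0.011049252273870892 0.012040310919340052
```

View pics/w16.png

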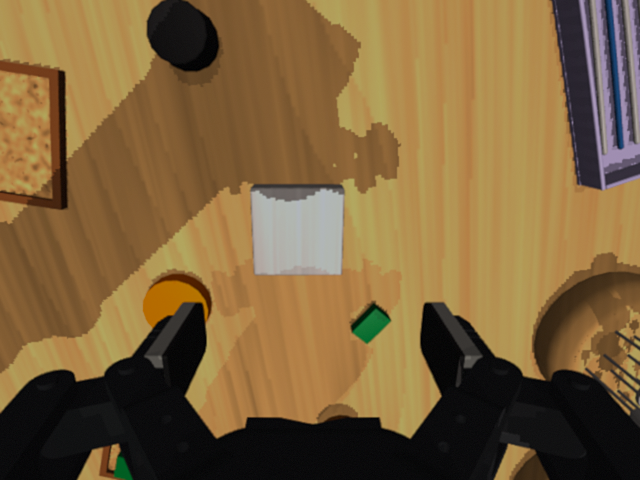

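The wrist view shows the block square in the picture with its side at -8°. Descending.

```bash

python3 -m creep '[[[0.004,-0.02,0.008,-0.006,0,0.02,0.085],[0,0,0,0,0,0.03,0.085],[0,0,0,0,0,0.03,0.085],[0,0,0,0,0,0.015,0.085],[0,0,0,0,0,0,0.085]]]' 100
python3 go.py 609.5 190 73 -8
```

```text
t: 22.45
eef_pos: [0.6108, 0.1899, 0.0998]
tool_rot: [-0.001, 0.997, -0.083, 0.001]
contact_force: [-0.5, -0.2, 0.1]
gripper_width: 0.994
t 22.45 pos [610.8 189.9  99.8] yaw -9.5 turn [-0.002 -0.003 -0.027] shift after turn mm [-1.3  0.1 26.8] now axes [-1.4  0.2 26.8] F [-0.5 -0.2  0.1] g 0.994
```

```bash

python3 -m creep '[[[-0.002,-0.003,-0.026,-0.0013,0,0.008,0.085],[0,0,0,0,0,0.008,0.085]]]' 100
python3 go.py 609.5 190 73 -8
python3 - <<'E'
from h import *
c=cam('wrist');save(c,'w17')
E
```

```text
t: 22.62
eef_pos: [0.6095, 0.1905, 0.0836]
tool_rot: [0.0, 0.997, -0.071, -0.0]
contact_force: [-0.7, -0.4, 0.6]
gripper_width: 0.996
t 22.62 pos [609.5 190.5  83.6] yaw -8.1 turn [ 0.     0.    -0.002] shift after turn mm [ 0.   0.5 10.6] now axes [ 0.   0.5 10.6] F [-0.7 -0.4  0.6] g 0.996
```

View pics/w17.png

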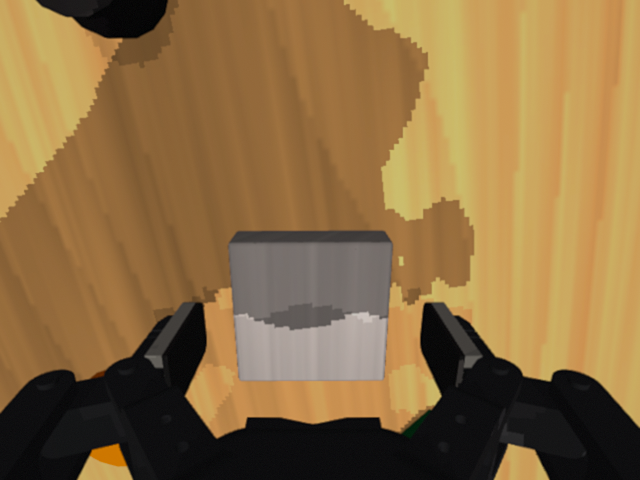

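```bash

python3 -m creep '[[[0,0,0,0,0.0005,0.006,0.085],[0,0,0,0,0,0.004,0.078]]]' 100
python3 go.py 609.5 190 73 -8
```

```text
t: 22.83
eef_pos: [0.6099, 0.1902, 0.073]
tool_rot: [-0.0, 0.997, -0.072, 0.0]
contact_force: [0.5, 0.4, -0.4]
gripper_width: 0.912
t 22.83 pos [609.9 190.2  73. ] yaw -8.2 turn [-0.001 -0.001 -0.004] shift after turn mm [-0.3  0.2 -0. ] now axes [-0.3  0.2 -0. ] F [ 0.5  0.4 -0.4] g 0.912
```

```bash

python3 -m creep '[[[0,0,0,0,0,0,0.07],[0,0,0,0,0,0.0005,0.062],[0,0,0,0,0,0,0.05],[0,0,0,0,0,0,0.045],[0,0,0,0,0,0,0.045]]]' 100
python3 go.py 609.5 190 73 -8
```

```text
t: 23.25
eef_pos: [0.6097, 0.1902, 0.0738]
tool_rot: [-0.0, 0.997, -0.072, 0.001]
contact_force: [-0.1, -0.0, -5.0]
gripper_width: 0.717
t 23.25 pos [609.7 190.2  73.8] yaw -8.3 turn [-0.    -0.001 -0.005] shift after turn mm [-0.2  0.2  0.8] now axes [-0.2  0.2  0.8] F [-0.1 -0.  -5. ] g 0.717
```

```bash

python3 -m creep '[[[0,0,0,0,0,-0.004,0.045],[0,0,0,0,0,-0.01,0.045],[0,0,0,0,0,-0.02,0.045],[0,0,0,0,0,-0.025,0.045],[0,0,0.08,0,0,-0.02,0.045],[0,0,0.078,0,0,-0.005,0.045],[0,0,0,0,0,0,0.045]]]' 100
python3 go.py 414 286 150 -17
python3 - <<'E'
from h import *
c=cam('scene'); cv2.imwrite('pics/s6.png',cv2.resize(c['color'][160:340,380:560,::-1],(600,600)))
E
```

```text
t: 23.83
eef_pos: [0.6078, 0.1889, 0.1618]
tool_rot: [0.001, 0.988, -0.154, -0.002]
contact_force: [-0.0, 0.5, -4.9]
gripper_width: 0.718
t 23.83 pos [607.8 188.9 161.8] yaw -17.7 turn [ 0.003  0.004 -0.012] shift after turn mm [-213.7  -36.2   11.8] now axes [-214.1  -33.6   12.6] F [-0.   0.5 -4.9] g 0.718
```

View pics/s6.png

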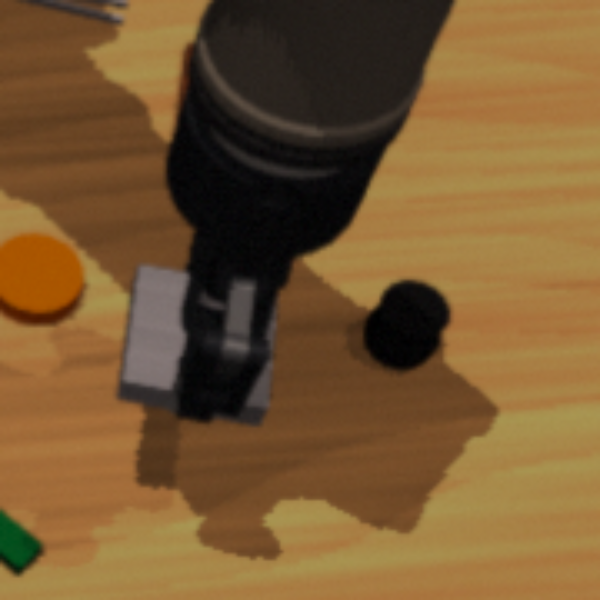

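The block is held level with the pads across its sides. I'll move over the square rest.

```bash

python3 -m creep '[[[0,0,-0.01,-0.02,-0.003,0,0.045],[0,0,0,-0.03,-0.005,0,0.045],[0,0,0,-0.03,-0.005,0,0.045],[0,0,0,-0.03,-0.005,0,0.045],[0,0,0,-0.03,-0.005,0,0.045],[0,0,0,-0.03,-0.005,0,0.045],[0,0,0,-0.025,-0.005,0,0.045],[0,0,0,-0.015,-0.002,0,0.045],[0,0,0,0,0,0,0.045]]]' 100
python3 go.py 414 286 120 -17
```

```text
t: 24.63
eef_pos: [0.4076, 0.2813, 0.1578]
tool_rot: [0.004, 0.991, -0.137, -0.003]
contact_force: [-0.1, 0.1, -4.5]
gripper_width: 0.723
t 24.63 pos [407.6 281.3 157.8] yaw -15.7 turn [0.008 0.006 0.022] shift after turn mm [ 4.7 -6.3 37.8] now axes [ 5.1 -6.5 37.7] F [-0.1  0.1 -4.5] g 0.723
```

```bash

python3 -m creep '[[[0.008,0.006,0.022,0.005,-0.006,0.015,0.045],[0,0,0,0,0,0.02,0.045],[0,0,0,0,0,0.015,0.045],[0,0,0,0,0,0,0.045]]]' 100
python3 go.py 414 286 78 -17
python3 - <<'E'
from h import *
c=cam('wrist');save(c,'w18')
E
```

```text
t: 24.97
eef_pos: [0.4137, 0.2864, 0.1062]
tool_rot: [-0.0, 0.99, -0.142, 0.001]
contact_force: [0.3, -0.2, -4.3]
gripper_width: 0.715
t 24.97 pos [413.7 286.4 106.2] yaw -16.3 turn [-0.    -0.002  0.013] shift after turn mm [ 0.5  0.3 28.2] now axes [ 0.4  0.3 28.2] F [ 0.3 -0.2 -4.3] g 0.715
```

View pics/w18.png

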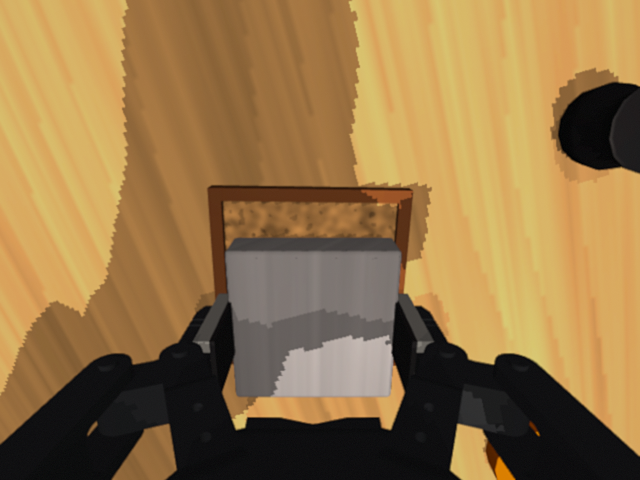

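The block is centred over and aligned with the square rest. Lowering it in small steps.

```bash

python3 -m creep '[[[0,0,0.012,0.0005,0,0.008,0.045],[0,0,0,0,0,0.008,0.045],[0,0,0,0,0,0.003,0.045]]]' 100
python3 go.py 414 286 78 -17
```

```text
t: 25.27
eef_pos: [0.4162, 0.2867, 0.0886]
tool_rot: [-0.001, 0.989, -0.148, 0.002]
contact_force: [-0.7, -0.4, -5.1]
gripper_width: 0.716
t 25.27 pos [416.2 286.7  88.6] yaw -17.0 turn [-0.003 -0.004 -0.   ] shift after turn mm [-1.9  1.3 10.6] now axes [-2.   1.4 10.6] F [-0.7 -0.4 -5.1] g 0.716
```

```bash

python3 -m creep '[[[0,-0.003,0,-0.002,0.001,0.004,0.045],[0,0,0,0,0,0.003,0.045]]]' 100
python3 -m creep '[[[0,0,0,0,0,0.0015,0.045]]]' 100
python3 go.py 414 286 78 -17
```

```text
t: 25.43
eef_pos: [0.4145, 0.2863, 0.0812]
tool_rot: [-0.002, 0.989, -0.148, 0.001]
contact_force: [-0.0, 0.3, -4.7]
gripper_width: 0.717
t: 25.52
eef_pos: [0.4145, 0.2862, 0.0795]
tool_rot: [-0.002, 0.989, -0.148, 0.001]
contact_force: [-0.2, 0.1, -4.3]
gripper_width: 0.717
t 25.52 pos [414.5 286.2  79.5] yaw -17.0 turn [-0.004 -0.001 -0.   ] shift after turn mm [-0.4  0.4  1.5] now axes [-0.4  0.4  1.5] F [-0.2  0.1 -4.3] g 0.717
```

```bash

python3 -m creep '[[[0,0,0,0,0,0.001,0.045]]]' 100
python3 -m creep '[[[0,0,0,0,0,0.0008,0.045]]]' 100
python3 go.py 414 286 78 -17
```

```text
t: 25.6
eef_pos: [0.4145, 0.2862, 0.0783]
tool_rot: [-0.002, 0.989, -0.148, 0.001]
contact_force: [0.5, 0.0, -4.2]
gripper_width: 0.716
t: 25.68
eef_pos: [0.4145, 0.2863, 0.0776]
tool_rot: [-0.002, 0.989, -0.148, 0.001]
contact_force: [-0.4, -0.4, -0.3]
gripper_width: 0.719
t 25.68 pos [414.5 286.3  77.6] yaw -17.0 turn [-0.004 -0.001 -0.   ] shift after turn mm [-0.4  0.5 -0.4] now axes [-0.4  0.5 -0.4] F [-0.4 -0.4 -0.3] g 0.719
```

```bash

python3 -m creep '[[[0,0,0,0,0,0.0003,0.045]]]' 100
python3 -m creep '[[[0,0,0,0,0,0,0.068],[0,0,0,0,0,-0.0005,0.075],[0,0,0,0,0,-0.001,0.085],[0,0,0,0,0,-0.005,0.085],[0,0,0,0,0,-0.025,0.085],[0,0,0,0,0,-0.035,0.085],[0,0,0,0,0,-0.035,0.085],[0,0,0,0,0,-0.02,0.085],[0,0,0,0,0,0,0.085]]]' 50
python3 go.py 500 0 250 -17
python3 - <<'E'
from h import *
c=cam('wrist');save(c,'w19')
E
```

```text
t: 25.77
eef_pos: [0.4145, 0.2863, 0.0775]
tool_rot: [-0.002, 0.989, -0.148, 0.001]
contact_force: [-0.8, -2.0, 1.7]
gripper_width: 0.718
t: 26.52
eef_pos: [0.4145, 0.2882, 0.2074]
tool_rot: [-0.003, 0.989, -0.146, 0.002]
contact_force: [0.4, 1.2, -0.4]
gripper_width: 0.994
t 26.52 pos [414.5 288.2 207.4] yaw -16.8 turn [-0.007 -0.003  0.003] shift after turn mm [166.  250.6 -42.6] now axes [165.4 250.8 -43.9] F [ 0.4  1.2 -0.4] g 0.994
```

View pics/w19.png

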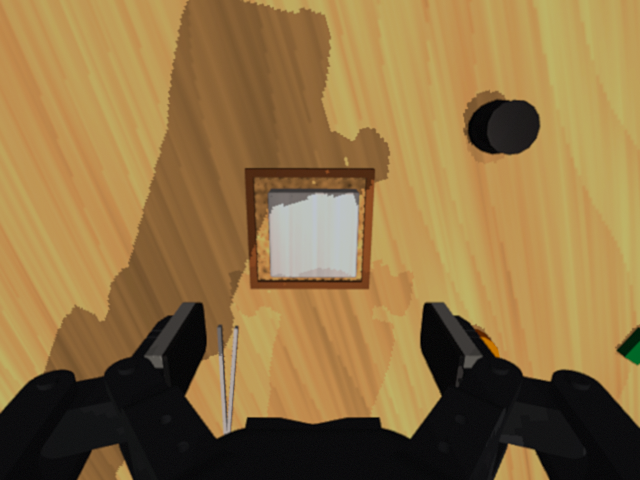

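The block lies inside the square rim. Last check of everything with the fixed cameras.

```bash

python3 -m creep '[[[0,0,0,0,0,-0.02,0.085],[0,0,0,0,0,-0.03,0.085],[0,0,0,0,0,-0.03,0.085],[0,0,0,0,0,0,0.085]]]' 50
python3 - <<'E'
from h import *
np.set_printoptions(precision=1,suppress=True)
T={'die':((598.6,-191.1),24,14,4),'wax':((438.5,-8.3),20,20,4),'stone':((410.4,-287.2),18,28,4),'block':((414,286),22,36,4)}
for n in('top','scene'):
    c=cam(n); save(c,n+'F'); p=pts(c)*1000
    for k,(xy,zt,r,_) in T.items():
        m=(abs(p[...,2]-zt)<3.5)&(np.hypot(p[...,0]-xy[0],p[...,1]-xy[1])<r+12); q=p[m]
        if len(q)<20: print(n,k,len(q)); continue
        A=np.c_[q[:,:2]-q[:,:2].mean(0),np.ones(len(q))]; s=np.linalg.lstsq(A,q[:,2],rcond=None)[0]
        print(n,k,len(q),'ctr',(q[:,:2].min(0)+q[:,:2].max(0))/2-np.array(xy),'mean',q[:,:2].mean(0)-np.array(xy),'top z',s[2],'slope',np.round(s[:2],3))
E
```

```text
t: 26.9
eef_pos: [0.4126, 0.2858, 0.2857]
tool_rot: [-0.001, 0.989, -0.146, -0.001]
contact_force: [1.4, 1.2, -0.6]
gripper_width: 0.995
top die 70 ctr [3.  1.5] mean [3.4 1.8] top z 23.923354579826523 slope [ 0.1 -0. ]
top wax 213 ctr [0.6 0.6] mean [ 1.5 -0. ] top z 20.01011183661966 slope [0. 0.]
top stone 370 ctr [3.6 2.3] mean [2.1 2.8] top z 17.80139182759687 slope [ 0. -0.]
top block 0
scene die 133 ctr [2.6 1.5] mean [2.9 1.3] top z 23.247449693634035 slope [0. 0.]
scene wax 278 ctr [ 1.1 -0.3] mean [ 1.9 -0.4] top z 19.079068901427128 slope [0. 0.]
scene stone 482 ctr [1.5 2.5] mean [1.8 2.8] top z 16.997416372578932 slope [-0. -0.]
scene block 920 ctr [ 4.3 -1.1] mean [ 4.1 -0.1] top z 21.171237996826434 slope [-0. -0.]
```

View pics/topF.png

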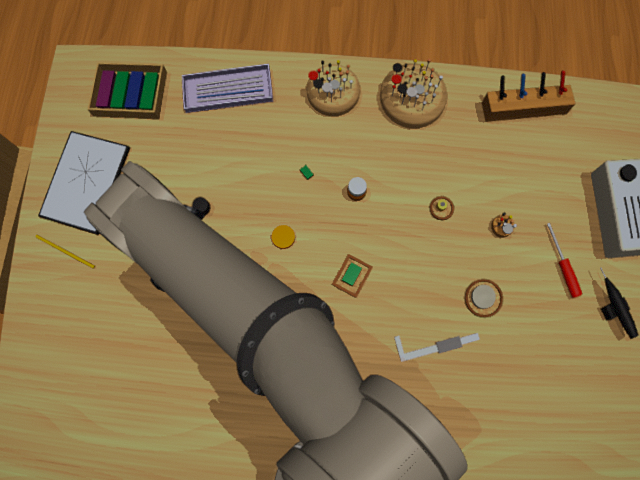

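View pics/sceneF.png

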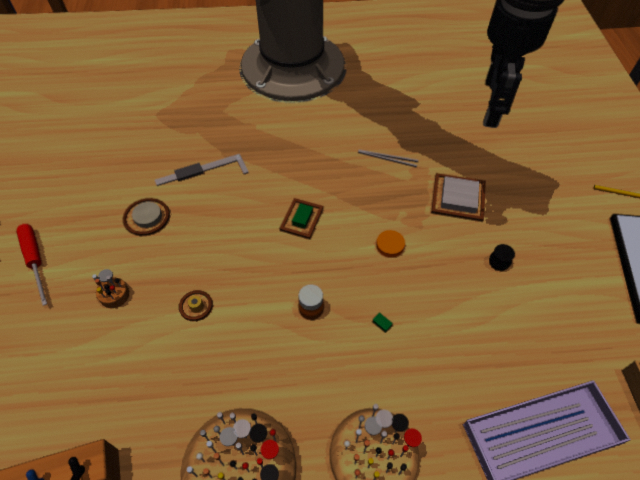

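All four pieces are flat, within about 5 mm of their rest centres, and the jar (311,301) and loupe (502,257) haven't moved. Handing in.

```bash
python3 -c "
from station import hand_in
print(hand_in())"
```

```text
the job is handed in; nothing more can be done
None
```

I took the stack apart from the top and set the die, wax, stone and block down in their own rests. Each was lowered until it touched the cork and then released, and I handed in at about 27 s. `hand_in()` gives no verdict, so I don't know the official result.

| Piece | Offset from rest centre (mm) | Top height (mm) | Expected (mm) |
|---|---|---|---|
| die | about 3 | 23–24 | 24 |
| wax | about 1–2 | 19–20 | 20 |
| stone | about 3–4 | 17–18 | 18 |
| block | about 4 | 21 | 22 |

- **Flatness:** measured slopes were about 0. The one exception was a 0.1 slope on the die from the top camera. It came from only 70 points, possibly including the die's side, and the scene camera showed the die flat.
- **Block:** the arm hid it from the top camera, so its row rests on the scene camera; the wrist picture also showed it inside the rim.
- **Jar and loupe:** both were upright and at the same places in the scene picture as at the start.
- **Contact force:** the wax pressed the cork at 32 N when it touched down; the other pieces pressed less. All were well under the 120 N limit on wrist force.

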